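# Set out the check weights beside the scale in order of size

## Robot

A 6-joint arm with a two-finger parallel gripper is mounted at the origin on the work surface. World frame = base frame: x ahead of the robot, y to its left, z up, the work surface at z = 0. Lengths are in m, angles in rad, forces in N, time in s.
With the tool pointing down it reaches from about 0.4 to 0.925 m from the base axis. Payload 3.4 kg.
Tool frame: the origin (TCP) lies at the very end of the fingers, on their centre line; the grasp point (between the pads) lies 19 mm behind it; z points along the fingers, y is the direction in which the jaws open and shut (so a half turn about z gives the same grasp; the last joint's range is limited). The gripper opens to 85 mm and grips with 20 to 120 N. Pads are 22 mm wide; open, the fingers measure 114 mm over their backs; the gripper's body (76 mm by 85 mm) begins 54 mm behind the grasp point. The pads swing forward as they close: fully open they stand 13 mm farther back than shut.
Start: joints at [-1.365, 0.307, 1.506, -0, 1.328, -0.073], TCP at [0.158, -0.553, 0.231] pointing down, gripper open.
Joint ranges: [-3.12, 3.12], [-1.05, 2.28], [0.14, 2.33], [-1.42, 4.57], [0.1, 2.73], [-2.68, 2.68]. Speed limits (rad/s): [2.57, 2.57, 3.14, 3.14, 3.14, 3.14].

## Interface

Orientations are given as a unit quaternion [w, x, y, z].
In Python, from rig import status, grab_frame, ticket gives the robot as it stands.
- The arm moves only by the shell command python3 -m crank 'ROWS' [FORCE]. ROWS is JSON, a list of rows, each a list of 7 numbers: the shift along the tool's x, y, z in m, then the turn, a rotation vector about the tool's x, y, z in rad, then the closure, from 0 (fully open) to 1 (shut). A call has exactly 5 rows; each row shifts and turns the pose as measured when the row begins, along the tool's axes as they then stand; what a row does not reach is not made up. A row lasts 1/12 s, in which the tool goes at most 41.7 mm and 7.16 degrees, less where a joint would pass 70% of its speed; a pose out of reach is approached as far as the arm can. A call is refused whole if a number of a shift passes 0.0417 or a number of a turn 0.125, either way. A call with a gripper value outside its range is refused whole. The fingers move at their own pace and stop on an object; FORCE is the grip in N (left out, the last holds). Time passes only in rows, so rows that do not move let the fingers close, or fill a call up. It gives the time, the measured TCP pose, the force and the opening at its end, in the units of the state.
- status.get_obs(): the state, without advancing time (a new reading comes with each control period).
- grab_frame(name): name is "side" or "top"; returns a dict with "pixels" (480x640x3 uint8, red, green, blue), "camera_matrix" (3x3 intrinsics, pixels), "R" (3x3) and "t" (3): a world point X has camera coordinates R X + t. Camera axes: x right, y down, z forward; pixel columns grow to the right and rows downward; lengths in m; the calibration is good to about 2 mm. A picture is of the moment at which its call begins. There is no depth.
- ticket.close_job(): hands the job in, once; it reports no verdict.
The state is a dict: "clock": time; "joint_positions": joint angles; "qd": joint speeds; "joint_torque": joint torques, N m; "tcp_pos": TCP position; "orientation": TCP orientation; "wrist_force": force on the tool from outside, world axes, zero at the start; "torque": the same for the moment, N m; "finger_gap": finger opening in m.
Only numpy, scipy, OpenCV 4.12 (cv2) and the standard library are available. Lean on these libraries where they do the work, as an engineer would, in place of code of your own. Each camera call takes 0.05 s, during which the arm holds its last target.

## Task

Set the four brass check weights out on the white strip in order of size, one upright in the middle of each round black mark: the smallest on the mark next to the bench scale, then each next larger one, with the largest on the mark farthest from the scale. Set each one down gently; do not drop or tip over any of them.

Things in the scene. Friction and masses are not known exactly. Their poses are not given: they have to be found in the camera images.
- w100_center (a point): smallest check weight (100 g): upright plain brass cylinder 25 mm in diameter and 24 mm high, with a narrower neck and knob on top (15.5 mm wide), 39 mm high in all; loose, stands on the steel table at the start. The point is on its axis at half its total height (19.5 mm above its foot); z points up along the axis.
- w200_center (a point): second smallest check weight (200 g): upright plain brass cylinder 31 mm in diameter and 31 mm high, with a narrower neck and knob on top (19.2 mm wide), 50 mm high in all; loose, stands on the steel table at the start. The point is on its axis at half its total height (25 mm above its foot); z points up along the axis.
- w400_center (a point): second largest check weight (400 g): upright plain brass cylinder 39 mm in diameter and 39 mm high, with a narrower neck and knob on top (24.2 mm wide), 63 mm high in all; loose, stands on the steel table at the start. The point is on its axis at half its total height (31.5 mm above its foot); z points up along the axis.
- w800_center (a point): largest check weight (800 g): upright plain brass cylinder 49 mm in diameter and 50 mm high, with a narrower neck and knob on top (30.4 mm wide), 78 mm high in all; loose, stands on the steel table at the start. The point is on its axis at half its total height (39 mm above its foot); z points up along the axis.
- mark_a: round black rubber mark, disc 60 mm across, 2 mm thick, number 1 of 4 counted from the strip's left (+y) end; marks lie 85 mm apart in a line on a fixed white plastic strip (360 x 80 mm, 6 mm thick) on the table, which is shifted and turned as a whole. Origin: centre of the disc's underside (disc top 2 mm above it, 8 mm above the table); x across the strip, away from the robot, y along it.
- mark_b: round black rubber mark, disc 60 mm across, 2 mm thick, number 2 of 4 counted from the strip's left (+y) end; marks lie 85 mm apart in a line on a fixed white plastic strip (360 x 80 mm, 6 mm thick) on the table, which is shifted and turned as a whole. Origin: centre of the disc's underside (disc top 2 mm above it, 8 mm above the table); x across the strip, away from the robot, y along it.
- mark_c: round black rubber mark, disc 60 mm across, 2 mm thick, number 3 of 4 counted from the strip's left (+y) end; marks lie 85 mm apart in a line on a fixed white plastic strip (360 x 80 mm, 6 mm thick) on the table, which is shifted and turned as a whole. Origin: centre of the disc's underside (disc top 2 mm above it, 8 mm above the table); x across the strip, away from the robot, y along it.
- mark_d: round black rubber mark, disc 60 mm across, 2 mm thick, number 4 of 4 counted from the strip's left (+y) end; marks lie 85 mm apart in a line on a fixed white plastic strip (360 x 80 mm, 6 mm thick) on the table, which is shifted and turned as a whole. Origin: centre of the disc's underside (disc top 2 mm above it, 8 mm above the table); x across the strip, away from the robot, y along it.
- scale: fixed white bench scale, 160 x 170 mm, 52 mm high, with a steel pan and a small display; it stands just beyond one end of the strip, beside either mark_a or mark_d (about 170 mm from the centre of the nearest mark); an open steel tray of like size stands beyond the other end. Origin: centre of its underside.
There are look-alikes about, which are no part of the job. What is shaped like the scale but purple is not meant.

How it is judged:
By the outcome, as a careful person would: the job done as asked, in the order asked, and still so for the second after the job is handed in, with the robot touching nothing.
It also fails if it takes over 120 s, if anything falls off the work surface, if the arm or the gripper's body presses on something with over 40 N, if the wrist force passes 120 N, or if a joint passes its speed limit or range.

## Working session

There is one attempt and no reset: what is moved stays moved. The work goes in short steps, Python scripts to look and compute and a shell command to move; the robot and the scene stay as the last step left them, time stands still between calls to the robot, and variables do not carry over. Pictures are saved under pics/ and viewed, and the job is handed in when it is done.

```bash
mkdir -p pics; ls; python3 - <<'E'
from rig import status, grab_frame
import cv2,pickle
d={}
for n in("side","top"):
    f=grab_frame(n);d[n]=f
    cv2.imwrite(f"pics/{n}0.png",f["pixels"][:,:,::-1])
    print(n,f["camera_matrix"],f["R"],f["t"])
pickle.dump(d,open("f0.pkl","wb"))
print(status.get_obs())
E
```

```text
pics
side [[553.26761239   0.         316.14432448]
 [  0.         553.26761239 237.65673541]
 [  0.           0.           1.        ]] [[-0.74717547 -0.66462534 -0.00140739]
 [-0.32180531  0.36362648 -0.87419513]
 [ 0.581524   -0.65272425 -0.48557275]] [0.46074611 0.17748468 1.04004344]
top [[536.86421343   0.         316.04770762]
 [  0.         536.86421343 245.09400048]
 [  0.           0.           1.        ]] [[-0.02854789 -0.99957428  0.00602313]
 [-0.98519623  0.02711727 -0.16927209]
 [ 0.16903669 -0.01076632 -0.98555095]] [0.1111052  0.49956967 1.24484932]
{'clock': 0.1, 'joint_positions': array([-1.36550947e+00,  3.07508301e-01,  1.50756310e+00,  4.84582660e-05,
        1.32836751e+00, -7.35087679e-02]), 'qd': array([ 0.00037915, -0.00265357, -0.00432503, -0.00014546,  0.00149396,
        0.00232905]), 'joint_torque': array([-8.25318803e-04, -4.58530748e+01, -2.52609104e+01, -2.43881896e-04,
        5.56104264e-03,  6.63246226e-06]), 'tcp_pos': array([ 0.1580997 , -0.55218863,  0.23045967]), 'orientation': array([-9.22672960e-04,  9.90300237e-01,  1.38940955e-01, -3.73157944e-05]), 'wrist_force': array([ 0.71093732, -0.21324707, -1.01664346]), 'torque': array([-0.02838345,  0.03991817,  0.01753539]), 'finger_gap': 0.08527431878216427}
```

View pics/side0.png

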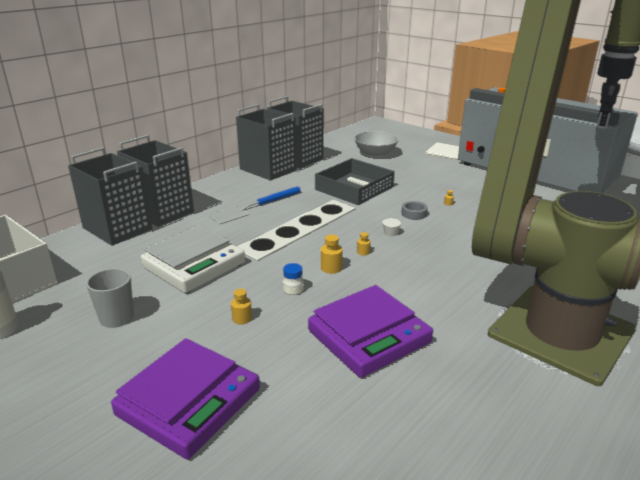

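View pics/top0.png

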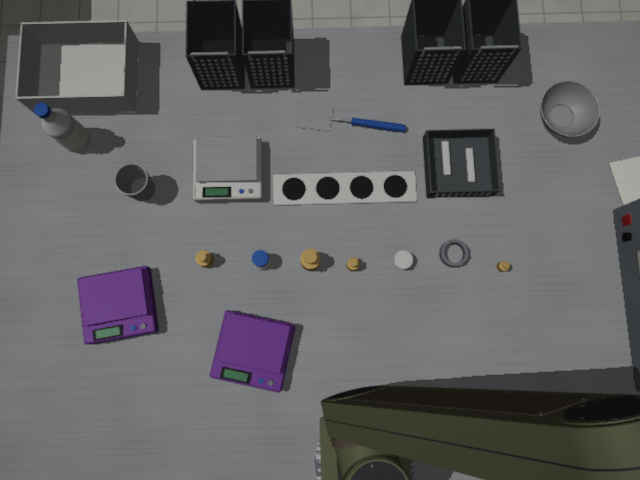

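The scale is at the left (+y) end of the strip (top view at (228,168)), next to mark_a (293,188). The brass weights in the top view appear to be: 100 g (504,266), 200 g (353,264), 400 g (204,258) and 800 g (311,259).

```bash
cat > h.py <<'E'
import numpy as np,cv2,pickle
def cast(f,uv,z):
    K,R,t=f["camera_matrix"],np.array(f["R"]),np.array(f["t"])
    C=-R.T@t; d=R.T@np.linalg.inv(K)@np.array([uv[0],uv[1],1.])
    return C+d*(z-C[2])/d[2]
def brass(f):
    h=cv2.cvtColor(f["pixels"],cv2.COLOR_RGB2HSV)
    m=cv2.inRange(h,(10,120,70),(28,255,255))
    n,l,s,c=cv2.connectedComponentsWithStats(m)
    return [(s[i],c[i]) for i in range(1,n) if s[i,4]>30]
def marks(f):
    p=f["pixels"]; h=cv2.cvtColor(p,cv2.COLOR_RGB2HSV)
    m=cv2.inRange(h,(0,0,0),(180,255,60)) 
    n,l,s,c=cv2.connectedComponentsWithStats(m)
    return [(s[i],c[i]) for i in range(1,n) if 150<s[i,4]<700 ]
def intersect(ft,a,fs,b):
    P=[];
    A=np.zeros((3,3));B=np.zeros(3)
    for f,uv in((ft,a),(fs,b)):
        R,t=np.array(f["R"]),np.array(f["t"]);C=-R.T@t
        d=R.T@np.linalg.inv(f["camera_matrix"])@np.array([uv[0],uv[1],1.]);d/=np.linalg.norm(d)
        M=np.eye(3)-np.outer(d,d);A+=M;B+=M@C
    return np.linalg.solve(A,B)
E
python3 - <<'E'
from h import *
d=pickle.load(open("f0.pkl","rb"))
for n in d:
    R,t=d[n]["R"],d[n]["t"];print(n,"cam",-np.array(R).T@t)
    for s,c in brass(d[n]): print("brass",s,c.round(1))
    for s,c in marks(d[n]): print("mark",s,c.round(1),cast(d[n],c,.008).round(4))
E
```

```text
side cam [-0.20343652  0.92054699  0.66082144]
brass [ 435   32   84  103 3641] [477.8  72.9]
brass [ 558   38   40   63 1606] [577.5  68.7]
brass [445 190   8  15  97] [448.6 198. ]
brass [357 232  13  23 231] [363.3 244.3]
brass [321 235  21  38 679] [331.  254.9]
brass [231 289  21  35 555] [240.6 307.2]
mark [604   0  35  53 651] [616.6  33.3] [ 0.9738 -3.667   0.008 ]
mark [240 110  25  14 184] [255.2 116.6] [ 1.4262 -0.5422  0.008 ]
mark [319 160  33  20 337] [337.9 170.4] [ 0.8138 -0.3234  0.008 ]
mark [358 173  35  31 195] [373.9 188. ] [ 0.6499 -0.2891  0.008 ]
mark [277 227  21  10 161] [287.1 231.6] [0.6528 0.0677 0.008 ]
mark [251 239  23  11 184] [262.1 244.3] [0.653  0.1526 0.008 ]
mark [183 396  43  36 182] [204.9 416. ] [0.331  0.5785 0.008 ]
top cam [0.28492076 0.11091339 1.31075643]
brass [301 249  19  20 306] [310.1 259. ]
brass [196 251  15  15 169] [203.3 257.9]
brass [347 258  12  12 113] [352.5 263.8]
brass [497 262  12   9  82] [502.8 266.2]
mark [238 142  32  60 151] [259.7 177.7] [0.6841 0.2334 0.008 ]
mark [116 165  30  28 510] [128.2 177.3] [0.694  0.5633 0.008 ]
mark [130 175  28  27 298] [146.8 190.9] [0.6576 0.5158 0.008 ]
mark [317 177  22  22 388] [327.5 187.6] [0.6539 0.0638 0.008 ]
mark [350 176  23  23 386] [361.1 186.9] [ 0.6534 -0.0207  0.008 ]
mark [384 176  23  21 381] [395.  185.9] [ 0.6537 -0.1058  0.008 ]
mark [283 178  22  22 384] [293.5 188.5] [0.6539 0.1492 0.008 ]
mark [618 231  22  36 372] [629.  246.1] [ 0.4845 -0.676   0.008 ]
mark [ 93 267  71  77 645] [146.8 302.8] [0.3783 0.509  0.008 ]
mark [281 325  15  65 175] [288.2 353.8] [0.248  0.1703 0.008 ]
```

```bash
python3 - <<'E'
from h import *
d=pickle.load(open("f0.pkl","rb"))
W={800:((310.1,259),(331,254.9),.035),400:((203.3,257.9),(240.6,307.2),.028),200:((352.5,263.8),(363.3,244.3),.022),100:((502.8,266.2),(448.6,198),.017)}
for k,(a,b,z) in W.items():
    print(k,cast(d["top"],a,z).round(4),cast(d["side"],b,z).round(4),intersect(d["top"],a,d["side"],b).round(4))
E
```

```text
800 [0.4703 0.1122 0.035 ] [0.4695 0.1161 0.035 ] [0.4713 0.1127 0.0326]
400 [0.4811 0.3696 0.028 ] [0.4802 0.3717 0.028 ] [0.4816 0.3702 0.0264]
200 [0.4576 0.0099 0.022 ] [0.4583 0.0129 0.022 ] [0.4587 0.0104 0.0206]
100 [ 0.4422 -0.3561  0.017 ] [ 0.4441 -0.354   0.017 ] [ 0.4434 -0.3556  0.0166]
```

```bash
cat > go.py <<'E'
# prints suggested rows from the present pose to a target: x y z yaw(deg of tool x) [maxstep]
import sys,numpy as np
from scipy.spatial.transform import Rotation as Ro
from rig import status
o=status.get_obs()
x,y,z,yaw=map(float,sys.argv[1:5]); mx=float(sys.argv[5]) if len(sys.argv)>5 else .04
q=o["orientation"];R=Ro.from_quat([q[1],q[2],q[3],q[0]])
c,s=np.cos(np.radians(yaw)),np.sin(np.radians(yaw))
T=Ro.from_matrix(np.array([[c,s,0],[s,-c,0],[0,0,-1]]))
p=np.array(o["tcp_pos"]);tg=np.array([x,y,z])
print("t",round(o["clock"],2),"p",p.round(4),"F",np.round(o["wrist_force"],1),"gap",round(o["finger_gap"],4),"q",np.round(o["joint_positions"],2))
print("world err",(tg-p).round(4),"rot err",(R.inv()*T).as_rotvec().round(3))
for i in range(10):
    d=tg-p;n=np.linalg.norm(d)
    if n>mx:d=d*mx/n
    r=(R.inv()*T).as_rotvec();m=np.linalg.norm(r)
    if m>.12:r=r*.12/m
    print(R.inv().apply(d).round(3)+0.,r.round(2)+0.)
    p=p+d;R=R*Ro.from_rotvec(r)
    if n<1e-6 and m<1e-6:break
E
python3 go.py .443 -.355 .15 90
```

```text
t 0.1 p [ 0.1581 -0.5522  0.2305] F [ 0.7 -0.2 -1. ] gap 0.0853 q [-1.37  0.31  1.51  0.    1.33 -0.07]
world err [ 0.2849  0.1972 -0.0805] rot err [-1.000e-03 -1.000e-03 -1.292e+00]
[ 0.037 -0.012  0.009] [ 0.    0.   -0.12]
[ 0.038 -0.008  0.009] [ 0.    0.   -0.12]
[ 0.039 -0.003  0.009] [ 0.    0.   -0.12]
[0.039 0.001 0.009] [ 0.    0.   -0.12]
[0.039 0.006 0.009] [ 0.    0.   -0.12]
[0.038 0.011 0.009] [ 0.    0.   -0.12]
[0.036 0.015 0.009] [ 0.    0.   -0.12]
[0.034 0.019 0.009] [ 0.    0.   -0.12]
[0.028 0.021 0.008] [ 0.    0.   -0.12]
[0. 0. 0.] [ 0.    0.   -0.12]
```

```bash
python3 -m crank '[[0.037,-0.012,0.009,0,0,-0.12,0],[0.038,-0.008,0.009,0,0,-0.12,0],[0.039,-0.003,0.009,0,0,-0.12,0],[0.039,0.001,0.009,0,0,-0.12,0],[0.039,0.006,0.009,0,0,-0.12,0]]' 30; python3 go.py .443 -.355 .15 90
```

```text
clock: 0.52
tcp_pos: [0.3166, -0.4451, 0.1834]
orientation: [0.002, 0.903, 0.43, -0.002]
wrist_force: [0.7, -1.1, -0.6]
finger_gap: 0.0855
t 0.52 p [ 0.3166 -0.4451  0.1834] F [ 0.7 -1.1 -0.6] gap 0.0855 q [-1.03  0.31  1.64 -0.01  1.19 -0.34]
world err [ 0.1264  0.0901 -0.0334] rot err [-0.001  0.006 -0.682]
[0.038 0.01  0.008] [ 0.    0.   -0.12]
[0.036 0.015 0.008] [ 0.    0.   -0.12]
[0.034 0.019 0.008] [ 0.    0.   -0.12]
[0.031 0.022 0.008] [ 0.    0.   -0.12]
[0. 0. 0.] [ 0.    0.   -0.12]
[0. 0. 0.] [ 0.    0.   -0.08]
[0. 0. 0.] [0. 0. 0.]
```

Good tracking.

```bash
python3 -m crank '[[0.038,0.01,0.008,0,0,-0.12,0],[0.036,0.015,0.008,0,0,-0.12,0],[0.034,0.019,0.008,0,0,-0.12,0],[0.031,0.022,0.008,0,0,-0.12,0],[0.01,0.005,0,0,0,-0.12,0]]'; python3 go.py .443 -.355 .06 90 .03
```

```text
clock: 0.93
tcp_pos: [0.456, -0.3346, 0.1454]
orientation: [-0.002, 0.726, 0.688, -0.002]
wrist_force: [0.0, -0.0, -0.2]
finger_gap: 0.0854
t 0.93 p [ 0.456  -0.3346  0.1454] F [ 0.  -0.  -0.2] gap 0.0854 q [-0.71  0.37  1.64 -0.    1.13 -0.65]
world err [-0.013  -0.0204 -0.0854] rot err [-0.005  0.    -0.053]
[-0.007 -0.004  0.029] [ 0.    0.   -0.05]
[-0.007 -0.004  0.029] [0. 0. 0.]
[-0.007 -0.004  0.028] [0. 0. 0.]
[0. 0. 0.] [0. 0. 0.]
```

```bash
sleep 0; python3 go.py .443 -.355 .15 90 .02
```

```text
t 0.93 p [ 0.456  -0.3346  0.1454] F [ 0.  -0.  -0.2] gap 0.0854 q [-0.71  0.37  1.64 -0.    1.13 -0.65]
world err [-0.013  -0.0204  0.0046] rot err [-0.005  0.    -0.053]
[-0.017 -0.01  -0.004] [ 0.    0.   -0.05]
[-0.004 -0.002 -0.001] [0. 0. 0.]
[0. 0. 0.] [0. 0. 0.]
```

```bash
python3 -m crank '[[-0.014,-0.009,0.015,0,0,-0.05,0],[-0.007,-0.004,0.02,0,0,0,0],[0,0,0.025,0,0,0,0],[0,0,0.02,0,0,0,0],[0,0,0,0,0,0,0]]'; python3 go.py .443 -.355 .006 90 .02
```

```text
clock: 1.35
tcp_pos: [0.4473, -0.3501, 0.062]
orientation: [-0.001, 0.701, 0.713, -0.001]
wrist_force: [-0.2, 0.8, 0.6]
finger_gap: 0.0855
t 1.35 p [ 0.4473 -0.3501  0.062 ] F [-0.2  0.8  0.6] gap 0.0855 q [-0.74  0.47  1.73 -0.    0.94 -0.75]
world err [-0.0043 -0.0049 -0.056 ] rot err [-0.003 -0.001  0.018]
[-0.002 -0.002  0.02 ] [0.   0.   0.02]
[-0.002 -0.002  0.02 ] [0. 0. 0.]
[-0.001 -0.001  0.016] [0. 0. 0.]
[0. 0. 0.] [0. 0. 0.]
```

```bash
python3 -m crank '[[-0.005,-0.004,0.004,0,0,0.02,0],[0,0,0.018,0,0,0,0],[0,0,0.018,0,0,0,0],[0,0,0.014,0,0,0,0],[0,0,0,0,0,0,0]]'; python3 go.py .443 -.355 .006 90 .02; python3 - <<'E'
from rig import grab_frame
import cv2
for n in("side","top"):
    f=grab_frame(n);cv2.imwrite(f"pics/{n}1.png",f["pixels"][:,:,::-1])
a=cv2.imread("pics/side1.png")[130:280,370:530];b=cv2.imread("pics/top1.png")[200:350,430:590]
cv2.imwrite("pics/c1.png",cv2.hconcat([cv2.resize(a,(400,375)),cv2.resize(b,(400,375))]))
E
```

```text
clock: 1.77
tcp_pos: [0.4438, -0.3583, 0.0089]
orientation: [0.001, 0.71, 0.704, -0.001]
wrist_force: [0.3, 0.7, -0.1]
finger_gap: 0.0853
t 1.77 p [ 0.4438 -0.3583  0.0089] F [ 0.3  0.7 -0.1] gap 0.0853 q [-0.75  0.55  1.77 -0.    0.82 -0.74]
world err [-0.0008  0.0033 -0.0029] rot err [-0.001  0.002 -0.007]
[ 0.003 -0.001  0.003] [ 0.    0.   -0.01]
[0. 0. 0.] [0. 0. 0.]
```

View pics/c1.png

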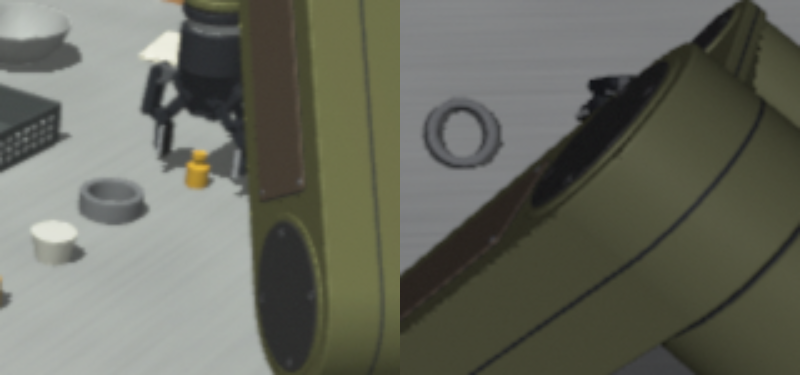

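```bash
python3 -m crank '[[0.003,-0.001,0.001,0,0,-0.01,0],[0,0,0,0,0,0,0.5],[0,0,0,0,0,0,0.6],[0,0,0,0,0,0,1],[0,0,0,0,0,0,1]]' 30;python3 -m crank '[[0,0,0,0,0,0,1],[0,0,0,0,0,0,1],[0,0,0,0,0,0,1],[0,0,0,0,0,0,1],[0,0,0,0,0,0,1]]'
```

```text
clock: 2.28
tcp_pos: [0.4464, -0.3588, 0.0151]
orientation: [0.007, 0.706, 0.708, -0.001]
wrist_force: [0.1, 0.0, 0.0]
finger_gap: 0.0389
clock: 2.7
tcp_pos: [0.4466, -0.3588, 0.0159]
orientation: [0.007, 0.706, 0.708, -0.001]
wrist_force: [-0.9, 0.4, 0.9]
finger_gap: 0.0231
```

```bash
python3 go.py .4466 -.3588 .0159 90 .02; python3 - <<'E'
from rig import grab_frame
import cv2
f=grab_frame("side");a=f["pixels"][130:250,400:520,::-1]
cv2.imwrite("pics/c2.png",cv2.resize(a,(600,600),interpolation=cv2.INTER_CUBIC))
E
```

```text
t 2.7 p [ 0.4466 -0.3588  0.0159] F [-0.9  0.4  0.9] gap 0.0231 q [-0.75  0.54  1.77 -0.    0.82 -0.75]
world err [ 0. -0. -0.] rot err [0.009 0.012 0.003]
[0. 0. 0.] [0.01 0.01 0.  ]
[0. 0. 0.] [0. 0. 0.]
```

View pics/c2.png

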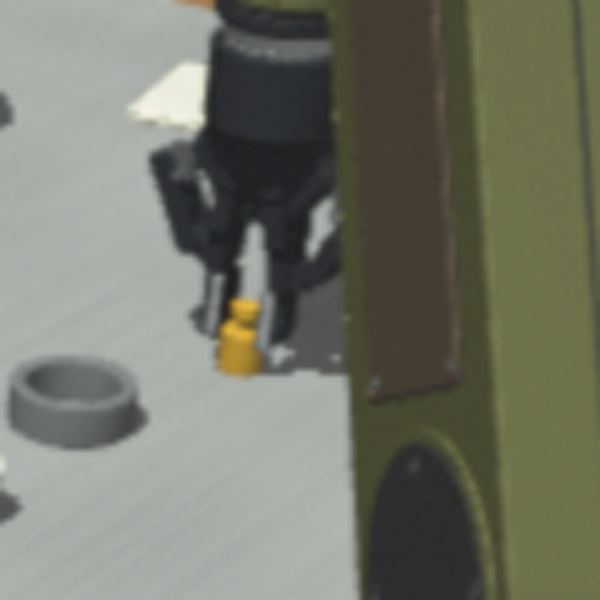

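```bash
cat >> h.py <<'E'
def proj(f,X):
    c=np.array(f["R"])@X+np.array(f["t"]);p=f["camera_matrix"]@c;return (p[:2]/p[2]).round(1)
E
python3 - <<'E'
from rig import grab_frame,status
from h import *
f=grab_frame("side")
for s,c in brass(f): print(s,c.round(1))
o=status.get_obs();print(o["tcp_pos"],o["finger_gap"],o["wrist_force"],o["qd"].round(4))
p=np.array(o["tcp_pos"])
for dx in(-.0116,0,.0116):
  for dy in(-.011,.011): print(dx,dy,proj(f,p+[dx,dy,0]))
print(proj(f,np.array([.443,-.355,0])),proj(f,np.array([.443,-.355,.039])))
E
```

```text
[ 529   33   69   68 3650] [560.8  64.8]
[435 122   9   9  53] [439.4 126.3]
[444 190   8  15 101] [447.5 197.5]
[357 232  13  23 229] [363.3 244.3]
[321 235  21  38 678] [331.  254.8]
[231 289  21  35 556] [240.6 307.2]
[ 0.44658715 -0.35881577  0.01591449] 0.023173271285981914 [ 0.2261926  -0.36420044 -0.34819047] [ 0.0005  0.0001 -0.0019 -0.0019 -0.0026 -0.0009]
-0.0116 -0.011 [454.4 197.5]
-0.0116 0.011 [450.4 200. ]
0 -0.011 [450.7 196.3]
0 0.011 [446.6 198.8]
0.0116 -0.011 [447.  195.1]
0.0116 0.011 [442.9 197.6]
[448.4 203.6] [450.1 190.7]
```

```bash
python3 -m crank '[[0,0,0,0,0,0,0.45],[0,0,0,0,0,0,0.45],[0,0,0,0,0,0,0.45],[0.003,0,0.003,0,0,0,0.45],[0,0,0.003,0,0,0,0.45]]' 30;python3 go.py .4455 -.355 .005 90 .02
```

```text
clock: 3.22
tcp_pos: [0.4471, -0.3562, 0.01]
orientation: [0.008, 0.706, 0.708, -0.001]
wrist_force: [-1.3, 0.0, 0.5]
finger_gap: 0.0469
t 3.22 p [ 0.4471 -0.3562  0.01  ] F [-1.3  0.   0.5] gap 0.0469 q [-0.75  0.54  1.78 -0.    0.8  -0.75]
world err [-0.0016  0.0012 -0.005 ] rot err [0.01  0.012 0.003]
[ 0.001 -0.002  0.005] [0.01 0.01 0.  ]
[0. 0. 0.] [0. 0. 0.]
```

```bash
python3 -m crank '[[0.001,-0.001,0.003,0.01,0.01,0,0.45],[0,0,0.002,0,0,0,0.45],[0,0,0,0,0,0,0.45],[0,0,0,0,0,0,0.6],[0,0,0,0,0,0,0.6]]' 30;python3 go.py .4455 -.355 .005 90 .02
```

```text
clock: 3.63
tcp_pos: [0.4456, -0.3544, 0.0031]
orientation: [-0.001, 0.706, 0.708, -0.001]
wrist_force: [0.0, -0.2, -1.0]
finger_gap: 0.0341
t 3.63 p [ 0.4456 -0.3544  0.0031] F [ 0.  -0.2 -1. ] gap 0.0341 q [-0.75  0.56  1.77 -0.    0.81 -0.75]
world err [-0.0001 -0.0006  0.0019] rot err [-0.002 -0.     0.003]
[-0.001  0.    -0.002] [0. 0. 0.]
[0. 0. 0.] [0. 0. 0.]
```

```bash
python3 -m crank '[[0,0,-0.003,0,0,0,0.6],[0,0,0,0,0,0,0.75],[0,0,0,0,0,0,1],[0,0,0,0,0,0,1],[0,0,0,0,0,0,1]]' 30;python3 go.py .4455 -.355 .005 90 .02
```

```text
clock: 4.05
tcp_pos: [0.4458, -0.3547, 0.007]
orientation: [-0.0, 0.706, 0.708, -0.001]
wrist_force: [0.9, -0.1, -1.5]
finger_gap: 0.0235
t 4.05 p [ 0.4458 -0.3547  0.007 ] F [ 0.9 -0.1 -1.5] gap 0.0235 q [-0.75  0.55  1.77 -0.    0.82 -0.75]
world err [-0.0003 -0.0003 -0.002 ] rot err [-0.002  0.001  0.003]
[0.    0.    0.002] [0. 0. 0.]
[0. 0. 0.] [0. 0. 0.]
```

```bash
python3 -m crank '[[0,0,-0.01,0,0,0,1],[0,0,-0.02,0,0,0,1],[0,0,-0.03,0,0,0,1],[0,0,-0.03,0,0,0,1],[0,0,-0.02,0,0,0,1]]';python3 go.py .6535 .1505 .12 90 .035; python3 - <<'E'
from rig import grab_frame
import cv2
f=grab_frame("side");a=f["pixels"][100:250,380:530,::-1]
cv2.imwrite("pics/c3.png",cv2.resize(a,(600,600),interpolation=cv2.INTER_CUBIC))
E
```

```text
clock: 4.47
tcp_pos: [0.4418, -0.3509, 0.1165]
orientation: [-0.008, 0.706, 0.708, -0.001]
wrist_force: [0.4, -1.3, -0.7]
finger_gap: 0.0236
t 4.47 p [ 0.4418 -0.3509  0.1165] F [ 0.4 -1.3 -0.7] gap 0.0236 q [-0.74  0.41  1.67 -0.    1.08 -0.75]
world err [0.2117 0.5014 0.0035] rot err [-0.014 -0.01   0.003]
[0.032 0.014 0.   ] [-0.01 -0.01  0.  ]
[0.032 0.014 0.   ] [0. 0. 0.]
[0.032 0.014 0.   ] [0. 0. 0.]
[0.032 0.014 0.   ] [0. 0. 0.]
[0.032 0.014 0.   ] [0. 0. 0.]
[0.032 0.014 0.   ] [0. 0. 0.]
[0.032 0.014 0.   ] [0. 0. 0.]
[0.032 0.014 0.   ] [0. 0. 0.]
[0.032 0.014 0.   ] [0. 0. 0.]
[0.032 0.014 0.   ] [0. 0. 0.]
```

View pics/c3.png

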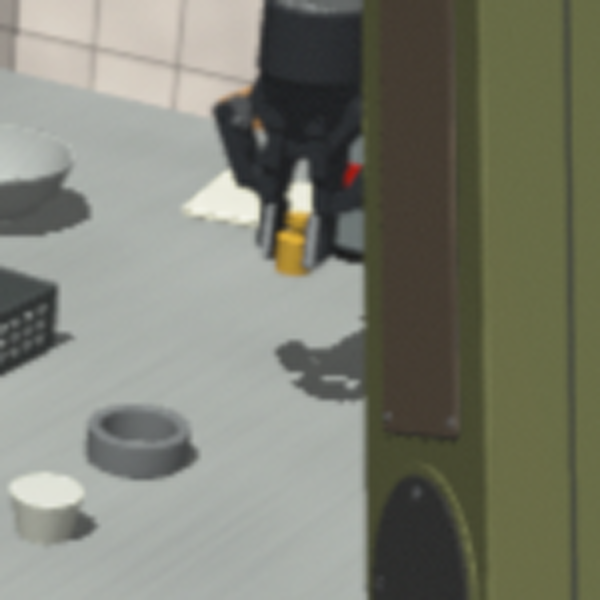

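The weight is lifted and upright in the jaws (crop (292,250)). Now carrying it to mark_a.

```bash
python3 -m crank '[[0.015,0.007,0,-0.01,-0.01,0,1],[0.025,0.011,0,0,0,0,1],[0.032,0.014,0,0,0,0,1],[0.036,0.015,0,0,0,0,1],[0.036,0.015,0,0,0,0,1]]';python3 -m crank '[[0.036,0.015,0,0,0,0,1],[0.036,0.015,0,0,0,0,1],[0.036,0.015,0,0,0,0,1],[0.036,0.015,0,0,0,0,1],[0.036,0.015,0,0,0,0,1]]'; python3 go.py .6535 .1505 .10 90 .035
```

```text
clock: 4.93
tcp_pos: [0.5083, -0.2148, 0.1269]
orientation: [0.011, 0.71, 0.704, -0.002]
wrist_force: [0.9, -0.3, -0.9]
finger_gap: 0.0235
clock: 5.35
tcp_pos: [0.5864, -0.0272, 0.1275]
orientation: [0.012, 0.711, 0.703, -0.001]
wrist_force: [0.6, -0.8, -1.3]
finger_gap: 0.0237
t 5.35 p [ 0.5864 -0.0272  0.1275] F [ 0.6 -0.8 -1.3] gap 0.0237 q [-0.11  0.41  1.63 -0.02  1.08 -0.09]
world err [ 0.0671  0.1777 -0.0275] rot err [ 0.015  0.019 -0.012]
[0.033 0.012 0.005] [ 0.01  0.02 -0.01]
[0.032 0.012 0.005] [0. 0. 0.]
[0.032 0.012 0.005] [0. 0. 0.]
[0.032 0.012 0.005] [0. 0. 0.]
[0.032 0.012 0.005] [0. 0. 0.]
[0.016 0.006 0.002] [0. 0. 0.]
[0. 0. 0.] [0. 0. 0.]
```

```bash
python3 -m crank '[[0.033,0.012,0.003,0.01,0.02,-0.01,1],[0.033,0.012,0.003,0,0,0,1],[0.032,0.012,0.003,0,0,0,1],[0.025,0.01,0.003,0,0,0,1],[0.015,0.006,0,0,0,0,1]]'; python3 go.py .6535 .1505 .10 90 .035
```

```text
clock: 5.77
tcp_pos: [0.6415, 0.1237, 0.1176]
orientation: [0.001, 0.706, 0.708, 0.004]
wrist_force: [0.1, -0.0, -0.8]
finger_gap: 0.0235
t 5.77 p [0.6415 0.1237 0.1176] F [ 0.1 -0.  -0.8] gap 0.0235 q [0.12 0.5  1.49 0.   1.14 0.12]
world err [ 0.012   0.0268 -0.0176] rot err [ 0.008 -0.004  0.004]
[0.027 0.012 0.018] [0.01 0.   0.  ]
[0. 0. 0.] [0. 0. 0.]
```

```bash
python3 -m crank '[[0.012,0.006,0.01,0.005,0,0,1],[0.01,0.005,0.015,0,0,0,1],[0.004,0.001,0.015,0,0,0,1],[0,0,0.01,0,0,0,1],[0,0,0,0,0,0,1]]'; python3 go.py .6535 .1505 .06 90 .035;  python3 - <<'E'
from rig import grab_frame
from h import *
d={n:grab_frame(n) for n in("side","top")}
for n in d:
    for s,c in brass(d[n]):
        if s[4]<300: print(n,s,c.round(1))
a=d["side"]["pixels"][160:280,210:330,::-1];b=d["top"]["pixels"][130:250,240:360,::-1]
cv2.imwrite("pics/c4.png",cv2.hconcat([cv2.resize(a,(400,400)),cv2.resize(b,(400,400))]))
E
```

```text
clock: 6.18
tcp_pos: [0.6553, 0.1559, 0.0637]
orientation: [-0.0, 0.704, 0.71, 0.003]
wrist_force: [-0.2, 1.0, -1.1]
finger_gap: 0.0237
t 6.18 p [0.6553 0.1559 0.0637] F [-0.2  1.  -1.1] gap 0.0237 q [0.17 0.59 1.49 0.   1.06 0.16]
world err [-0.0018 -0.0054 -0.0037] rot err [ 0.004 -0.005  0.009]
[-0.005 -0.002  0.004] [0.   0.   0.01]
[0. 0. 0.] [0. 0. 0.]
side [435 124   8   7  37] [438.4 127.2]
side [254 210   7  18  81] [256.5 218.8]
side [357 232  13  23 233] [363.2 244.1]
```

View pics/c4.png

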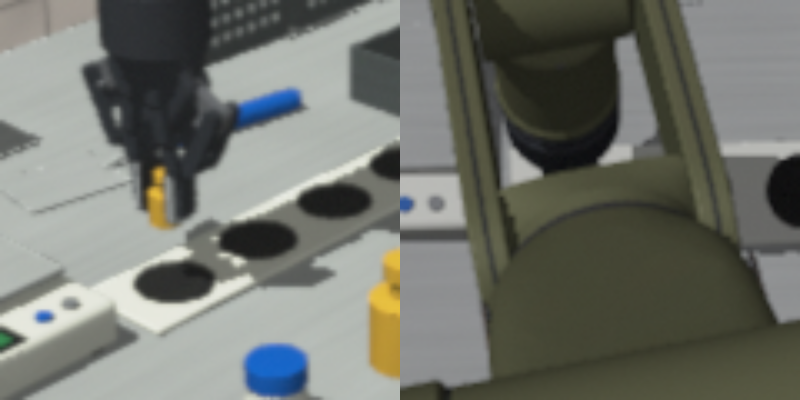

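```bash
python3 -m crank '[[-0.006,-0.002,0.005,0,0,0.01,1],[0,0,0.01,0,0,0,1],[0,0,0.01,0,0,0,1],[0,0,0.008,0,0,0,1],[0,0,0,0,0,0,1]]'; python3 go.py .6535 .1505 .016 90 .035;  python3 - <<'E'
from rig import grab_frame,status
from h import *
f=grab_frame("side")
for s,c in brass(f):
        if s[4]<300: print(s,c.round(1))
p=status.get_obs()["tcp_pos"];print(proj(f,p+[0,0,-.007]),proj(f,p+[0,0,.032]))
print("mark",proj(f,np.array([.6535,.1505,.008])))
a=f["pixels"][190:290,210:310,::-1]
cv2.imwrite("pics/c5.png",cv2.resize(a,(600,600)))
E
```

```text
clock: 6.7
tcp_pos: [0.6554, 0.1455, 0.032]
orientation: [0.002, 0.71, 0.704, 0.005]
wrist_force: [-0.2, -0.3, 0.3]
finger_gap: 0.0232
t 6.7 p [0.6554 0.1455 0.032 ] F [-0.2 -0.3  0.3] gap 0.0232 q [0.15 0.62 1.52 0.   0.99 0.16]
world err [-0.0019  0.005  -0.016 ] rot err [ 0.01  -0.005 -0.007]
[ 0.005 -0.002  0.016] [ 0.01  0.   -0.01]
[0. 0. 0.] [0. 0. 0.]
[258 220   8  20  89] [260.7 229.9]
[357 232  13  23 235] [363.2 244. ]
[263.1 236.4] [262.3 221.8]
mark [262.6 243.9]
```

View pics/c5.png

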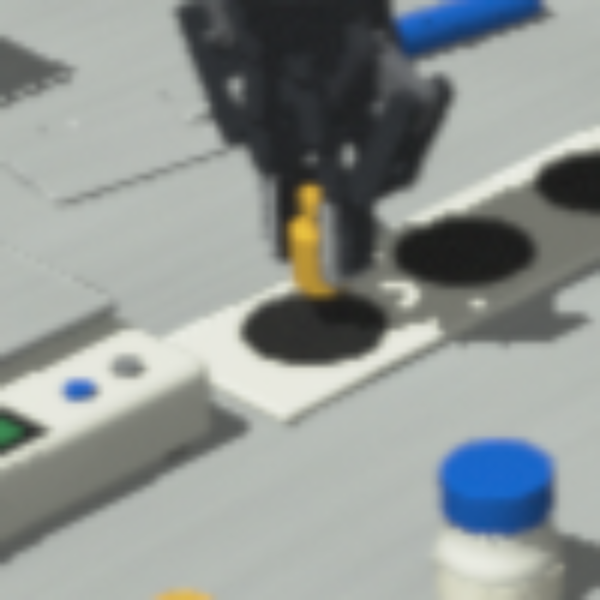

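```bash
python3 -m crank '[[0.004,-0.002,0.002,0.01,-0.005,-0.005,1],[0,0,0.004,0,0,0,1],[0,0,0.004,0,0,0,1],[0,0,0.002,0,0,0,1],[0,0,0,0,0,0,1]]'; python3 go.py .6535 .1505 .016 90 .035
```

```text
clock: 7.17
tcp_pos: [0.6546, 0.1505, 0.0202]
orientation: [0.0, 0.708, 0.707, 0.0]
wrist_force: [0.4, 0.0, -0.5]
finger_gap: 0.0237
t 7.17 p [0.6546 0.1505 0.0202] F [ 0.4  0.  -0.5] gap 0.0237 q [ 0.16  0.63  1.52 -0.    0.98  0.17]
world err [-0.0011 -0.     -0.0042] rot err [ 0.001  0.    -0.001]
[ 0.    -0.001  0.004] [0. 0. 0.]
[0. 0. 0.] [0. 0. 0.]
```

```bash
python3 -m crank '[[0,-0.001,0.002,0,0,0,1],[0,0,0.001,0,0,0,1],[0,0,0.001,0,0,0,1],[0,0,0,0,0,0,1],[0,0,0,0,0,0,1]]'; python3 go.py .6535 .1505 .016 90 .035;  python3 - <<'E'
from rig import grab_frame,status
from h import *
f=grab_frame("side")
for s,c in brass(f):
        if s[4]<300: print(s,c.round(1))
a=f["pixels"][190:290,210:310,::-1]
cv2.imwrite("pics/c6.png",cv2.resize(a,(600,600)))
E
```

```text
clock: 7.58
tcp_pos: [0.6537, 0.1508, 0.0161]
orientation: [0.001, 0.707, 0.707, 0.001]
wrist_force: [0.8, 0.5, -1.3]
finger_gap: 0.0237
t 7.58 p [0.6537 0.1508 0.0161] F [ 0.8  0.5 -1.3] gap 0.0237 q [ 0.16  0.64  1.53 -0.    0.97  0.17]
world err [-0.0002 -0.0003 -0.0001] rot err [ 0.002  0.    -0.001]
[0. 0. 0.] [0. 0. 0.]
[0. 0. 0.] [0. 0. 0.]
[257 227   8  20  93] [259.6 237.2]
[357 232  13  23 236] [363.2 244. ]
```

View pics/c6.png

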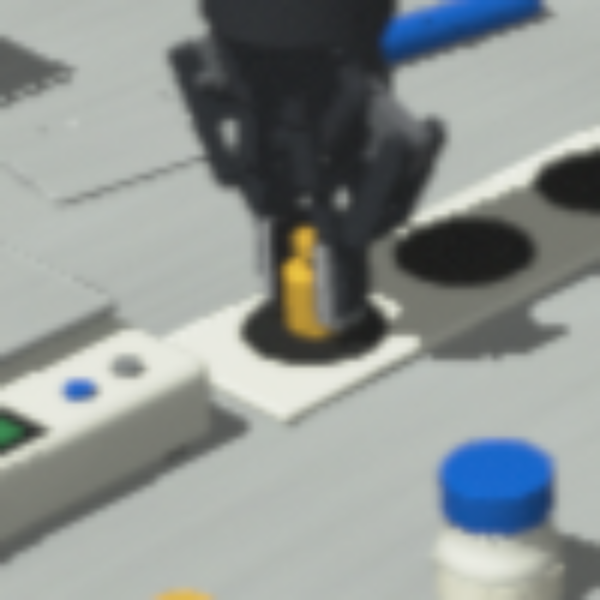

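```bash
python3 -m crank '[[0,0,0.001,0,0,0,1],[0,0,0.001,0,0,0,1],[0,0,0,0,0,0,1],[0,0,0,0,0,0,1],[0,0,0,0,0,0,1]]' 20; python3 go.py .6535 .1505 .016 90 .035
```

```text
clock: 8.05
tcp_pos: [0.6541, 0.1508, 0.0145]
orientation: [0.001, 0.708, 0.707, 0.001]
wrist_force: [-0.4, -0.5, -0.6]
finger_gap: 0.0236
t 8.05 p [0.6541 0.1508 0.0145] F [-0.4 -0.5 -0.6] gap 0.0236 q [ 0.16  0.64  1.53 -0.    0.97  0.17]
world err [-0.0006 -0.0003  0.0015] rot err [ 0.003 -0.    -0.001]
[ 0.    -0.001 -0.001] [0. 0. 0.]
[0. 0. 0.] [0. 0. 0.]
```

```bash
python3 -m crank '[[0,0,0.001,0,0,0,1],[0,0,0,0,0,0,1],[0,0,0,0,0,0,1],[0,0,0,0,0,0,1],[0,0,0,0,0,0,1]]' 20; python3 go.py .6535 .1505 .016 90 .035; python3 - <<'E'
from rig import grab_frame,status
from h import *
f=grab_frame("side")
a=f["pixels"][190:290,210:310,::-1]
cv2.imwrite("pics/c7.png",cv2.resize(a,(600,600)))
E
```

```text
clock: 8.47
tcp_pos: [0.6545, 0.1508, 0.0147]
orientation: [0.001, 0.708, 0.707, 0.002]
wrist_force: [0.2, -0.5, -0.3]
finger_gap: 0.0232
t 8.47 p [0.6545 0.1508 0.0147] F [ 0.2 -0.5 -0.3] gap 0.0232 q [ 0.16  0.64  1.53 -0.    0.97  0.17]
world err [-0.001  -0.0003  0.0013] rot err [ 0.004 -0.    -0.001]
[ 0.    -0.001 -0.001] [0. 0. 0.]
[0. 0. 0.] [0. 0. 0.]
```

View pics/c7.png

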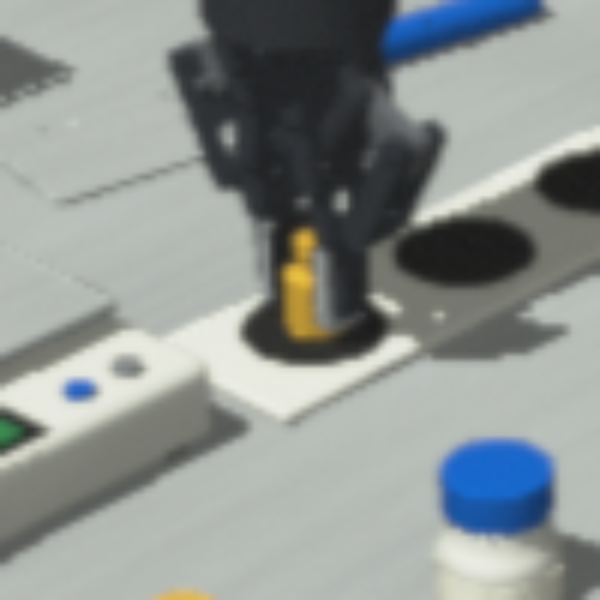

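Foot is on the mark, and z stopped responding. Releasing.

```bash
python3 -m crank '[[0,0,0,0,0,0,0.68],[0,0,0,0,0,0,0.6],[0,0,0,0,0,0,0.5],[0,0,0,0,0,0,0.4],[0,0,0,0,0,0,0.3]]' 20; python3 go.py .6535 .1505 .016 90 .035; python3 -m crank '[[0,0,-0.01,0,0,0,0.2],[0,0,-0.02,0,0,0,0],[0,0,-0.03,0,0,0,0],[0,0,-0.03,0,0,0,0],[0,0,-0.02,0,0,0,0]]' 30; python3 - <<'E'
from rig import grab_frame,status
from h import *
f=grab_frame("side")
a=f["pixels"][190:290,210:310,::-1]
cv2.imwrite("pics/c8.png",cv2.resize(a,(600,600)))
E
python3 go.py .458 .0115 .14 90 .035
```

```text
clock: 8.93
tcp_pos: [0.6548, 0.1508, 0.0146]
orientation: [0.001, 0.708, 0.707, 0.002]
wrist_force: [-0.0, -0.5, -0.9]
finger_gap: 0.0595
t 8.93 p [0.6548 0.1508 0.0146] F [-0.  -0.5 -0.9] gap 0.0595 q [ 0.16  0.64  1.53 -0.    0.97  0.17]
world err [-0.0013 -0.0003  0.0014] rot err [ 0.004 -0.    -0.001]
[ 0.    -0.001 -0.001] [0. 0. 0.]
[0. 0. 0.] [0. 0. 0.]
clock: 9.35
tcp_pos: [0.6496, 0.15, 0.1237]
orientation: [-0.003, 0.708, 0.707, -0.004]
wrist_force: [0.0, 0.2, 0.5]
finger_gap: 0.0853
t 9.4 p [0.6522 0.1504 0.1281] F [ 1.4 -0.3  1.7] gap 0.0858 q [ 0.16  0.52  1.42 -0.    1.2   0.17]
world err [-0.1942 -0.1389  0.0119] rot err [-0.003  0.001 -0.001]
[-0.02  -0.028 -0.002] [0. 0. 0.]
[-0.02  -0.028 -0.002] [0. 0. 0.]
[-0.02  -0.028 -0.002] [0. 0. 0.]
[-0.02  -0.028 -0.002] [0. 0. 0.]
[-0.02  -0.028 -0.002] [0. 0. 0.]
[-0.02  -0.028 -0.002] [0. 0. 0.]
[-0.017 -0.024 -0.001] [0. 0. 0.]
[0. 0. 0.] [0. 0. 0.]
```

View pics/c8.png

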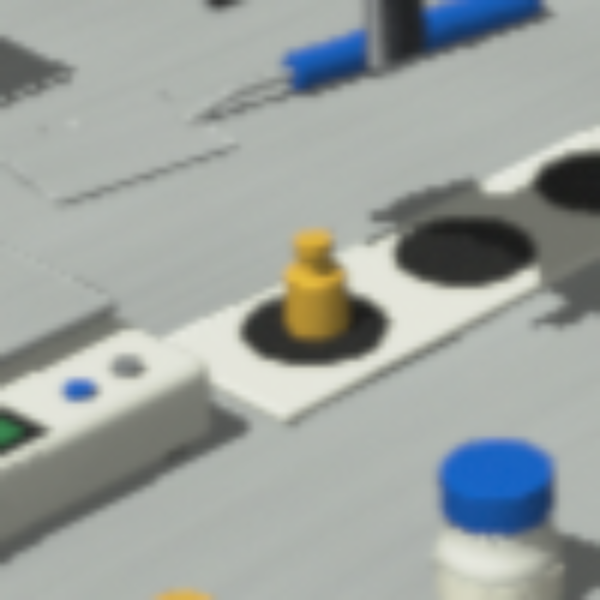

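The 100 g weight stands upright and centred on mark_a: foot near (316,325) against disc centre (315,328) in the crop. Next is the 200 g.

```bash
python3 -m crank '[[-0.02,-0.028,0,0,0,0,0],[-0.02,-0.028,0,0,0,0,0],[-0.02,-0.028,0,0,0,0,0],[-0.02,-0.028,0,0,0,0,0],[-0.018,-0.024,0,0,0,0,0]]';python3 go.py .458 .0115 .1 90 .035
```

```text
clock: 9.82
tcp_pos: [0.5232, 0.0542, 0.1348]
orientation: [0.006, 0.706, 0.709, 0.008]
wrist_force: [0.7, 0.5, 0.6]
finger_gap: 0.0856
t 9.82 p [0.5232 0.0542 0.1348] F [0.7 0.5 0.6] gap 0.0856 q [0.02 0.33 1.76 0.   1.04 0.02]
world err [-0.0652 -0.0427 -0.0348] rot err [ 0.02  -0.003  0.004]
[-0.017 -0.027  0.014] [0.02 0.   0.  ]
[-0.018 -0.027  0.014] [0. 0. 0.]
[-0.008 -0.012  0.006] [0. 0. 0.]
[0. 0. 0.] [0. 0. 0.]
```

```bash
python3 -m crank '[[-0.016,-0.024,0.008,0.01,0,0,0],[-0.013,-0.018,0.01,0.01,0,0,0],[-0.006,-0.008,0.01,0,0,0,0],[0,0,0.004,0,0,0,0],[0,0,0,0,0,0,0]]';python3 go.py .458 .0115 .1 90 .035
```

```text
clock: 10.23
tcp_pos: [0.4646, 0.0149, 0.1052]
orientation: [-0.0, 0.707, 0.707, 0.001]
wrist_force: [0.2, -0.4, 0.1]
finger_gap: 0.0856
t 10.23 p [0.4646 0.0149 0.1052] F [ 0.2 -0.4  0.1] gap 0.0856 q [-0.06  0.3   1.9   0.    0.94 -0.06]
world err [-0.0066 -0.0034 -0.0052] rot err [ 0.001 -0.002  0.001]
[-0.003 -0.007  0.005] [0. 0. 0.]
[0. 0. 0.] [0. 0. 0.]
```

```bash
python3 -m crank '[[-0.003,-0.006,0.01,0,0,0,0],[0,0,0.02,0,0,0,0],[0,0,0.01,0,0,0,0],[0,0,0,0,0,0,0],[0,0,0,0,0,0,0]]';python3 go.py .458 .0115 .01 90 .035
```

```text
clock: 10.65
tcp_pos: [0.4674, 0.0134, 0.0679]
orientation: [0.004, 0.706, 0.708, 0.006]
wrist_force: [-0.2, -1.1, 0.6]
finger_gap: 0.0856
t 10.65 p [0.4674 0.0134 0.0679] F [-0.2 -1.1  0.6] gap 0.0856 q [-0.06  0.35  1.95  0.    0.82 -0.07]
world err [-0.0094 -0.0019 -0.0579] rot err [ 0.014 -0.002  0.002]
[-0.001 -0.006  0.034] [0.01 0.   0.  ]
[-0.001 -0.004  0.023] [0. 0. 0.]
[0. 0. 0.] [0. 0. 0.]
```

```bash
python3 -m crank '[[-0.001,-0.008,0.003,0.01,0,0,0],[0,-0.003,0.006,0,0,0,0],[0,0,0.008,0,0,0,0],[0,0,0.006,0,0,0,0],[0,0,0,0,0,0,0]]';python3 go.py .458 .0115 .01 90 .035
```

```text
clock: 11.07
tcp_pos: [0.46, 0.0133, 0.0455]
orientation: [0.003, 0.706, 0.708, 0.004]
wrist_force: [-0.5, 0.4, 0.6]
finger_gap: 0.0852
t 11.07 p [0.46   0.0133 0.0455] F [-0.5  0.4  0.6] gap 0.0852 q [-0.06  0.38  1.99  0.    0.76 -0.07]
world err [-0.002  -0.0018 -0.0355] rot err [ 0.01  -0.002  0.004]
[-0.002 -0.002  0.035] [0.01 0.   0.  ]
[0.    0.    0.001] [0. 0. 0.]
[0. 0. 0.] [0. 0. 0.]
```

```bash
python3 -m crank '[[-0.002,-0.002,0.006,0.01,0,0,0],[0,0,0.01,0,0,0,0],[0,0,0.01,0,0,0,0],[0,0,0.006,0,0,0,0],[0,0,0,0,0,0,0]]';python3 go.py .458 .0115 .01 90 .035
```

```text
clock: 11.48
tcp_pos: [0.4584, 0.0107, 0.0112]
orientation: [-0.001, 0.706, 0.708, 0.0]
wrist_force: [-0.2, 0.7, 0.1]
finger_gap: 0.0855
t 11.48 p [0.4584 0.0107 0.0112] F [-0.2  0.7  0.1] gap 0.0855 q [-0.07  0.45  2.01  0.    0.68 -0.08]
world err [-0.0004  0.0008 -0.0012] rot err [-0.001 -0.001  0.004]
[0.001 0.    0.001] [0. 0. 0.]
[0. 0. 0.] [0. 0. 0.]
```

```bash
python3 -m crank '[[0,0,0,0,0,0,0.2],[0,0,0,0,0,0,0.4],[0,0,0,0,0,0,0.5],[0,0,0,0,0,0,0.55],[0,0,0,0,0,0,0.55]]' 30;python3 go.py .458 .0115 .01 90 .035
```

```text
clock: 11.9
tcp_pos: [0.4588, 0.0104, 0.0116]
orientation: [-0.001, 0.706, 0.708, 0.0]
wrist_force: [0.1, -0.8, 1.4]
finger_gap: 0.0387
t 11.9 p [0.4588 0.0104 0.0116] F [ 0.1 -0.8  1.4] gap 0.0387 q [-0.07  0.45  2.01  0.    0.68 -0.08]
world err [-0.0008  0.0011 -0.0016] rot err [-0.001 -0.001  0.004]
[ 0.001 -0.001  0.002] [0. 0. 0.]
[0. 0. 0.] [0. 0. 0.]
```

```bash
python3 -m crank '[[0.001,0,0.002,0,0,0,0.55],[0,0,0,0,0,0,0.65],[0,0,0,0,0,0,1],[0,0,0,0,0,0,1],[0,0,0,0,0,0,1]]' 40;python3 go.py .458 .0115 .01 90 .035;python3 -m crank '[[0,0,-0.008,0,0,0,1],[0,0,-0.015,0,0,0,1],[0,0,-0.025,0,0,0,1],[0,0,-0.025,0,0,0,1],[0,0,-0.015,0,0,0,1]]';python3 go.py .6535 .0655 .11 90 .035;  python3 - <<'E'
from rig import grab_frame,status
from h import *
f=grab_frame("side")
a=f["pixels"][150:300,280:430,::-1]
cv2.imwrite("pics/c9.png",cv2.resize(a,(600,600)))
E
```

```text
clock: 12.32
tcp_pos: [0.4593, 0.0115, 0.0103]
orientation: [-0.0, 0.706, 0.708, 0.001]
wrist_force: [0.2, -0.5, -0.9]
finger_gap: 0.0294
t 12.32 p [0.4593 0.0115 0.0103] F [ 0.2 -0.5 -0.9] gap 0.0294 q [-0.07  0.45  2.01  0.    0.68 -0.07]
world err [-0.0013 -0.     -0.0003] rot err [ 0.001 -0.001  0.004]
[ 0.    -0.001  0.   ] [0. 0. 0.]
[0. 0. 0.] [0. 0. 0.]
clock: 12.73
tcp_pos: [0.4542, 0.0118, 0.0985]
orientation: [-0.005, 0.706, 0.708, -0.004]
wrist_force: [0.5, -0.6, -1.8]
finger_gap: 0.0296
t 12.73 p [0.4542 0.0118 0.0985] F [ 0.5 -0.6 -1.8] gap 0.0296 q [-0.07  0.3   1.92  0.    0.93 -0.07]
world err [0.1993 0.0537 0.0115] rot err [-0.013 -0.002  0.004]
[ 0.009  0.034 -0.002] [-0.01  0.    0.  ]
[ 0.009  0.034 -0.002] [0. 0. 0.]
[ 0.009  0.034 -0.002] [0. 0. 0.]
[ 0.009  0.034 -0.002] [0. 0. 0.]
[ 0.009  0.034 -0.002] [0. 0. 0.]
[ 0.008  0.031 -0.002] [0. 0. 0.]
[0. 0. 0.] [0. 0. 0.]
```

View pics/c9.png

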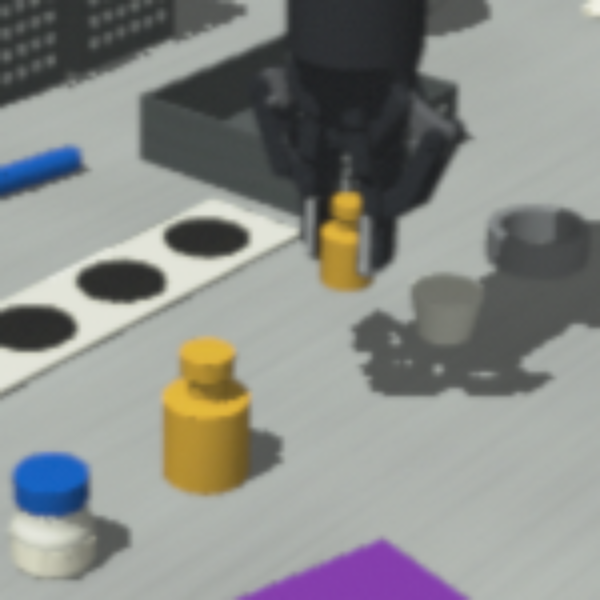

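The 200 g is held upright and clear of the table. Carrying to mark_b.

```bash
python3 -m crank '[[0.004,0.015,0,-0.01,0,0,1],[0.007,0.026,0,0,0,0,1],[0.009,0.033,0,0,0,0,1],[0.009,0.033,0,0,0,0,1],[0.007,0.026,0,0,0,0,1]]';python3 go.py .6535 .0655 .09 90 .025
```

```text
clock: 13.2
tcp_pos: [0.5825, 0.0484, 0.1014]
orientation: [-0.003, 0.707, 0.708, -0.001]
wrist_force: [0.7, 0.2, -1.2]
finger_gap: 0.0295
t 13.2 p [0.5825 0.0484 0.1014] F [ 0.7  0.2 -1.2] gap 0.0295 q [0.01 0.45 1.65 0.   1.05 0.01]
world err [ 0.071   0.0171 -0.0114] rot err [-0.006 -0.002  0.001]
[0.006 0.024 0.004] [-0.01  0.    0.  ]
[0.006 0.024 0.004] [0. 0. 0.]
[0.006 0.023 0.004] [0. 0. 0.]
[0. 0. 0.] [0. 0. 0.]
```

```bash
python3 -m crank '[[0.005,0.022,0.002,-0.005,0,0,1],[0.005,0.018,0.003,0,0,0,1],[0.003,0.012,0.004,0,0,0,1],[0.001,0.006,0.002,0,0,0,1],[0,0,0,0,0,0,1]]';python3 go.py .6535 .0655 .06 90 .025
```

```text
clock: 13.62
tcp_pos: [0.6486, 0.0653, 0.0864]
orientation: [-0.0, 0.706, 0.708, 0.001]
wrist_force: [-0.3, -0.3, -1.6]
finger_gap: 0.0289
t 13.62 p [0.6486 0.0653 0.0864] F [-0.3 -0.3 -1.6] gap 0.0289 q [0.03 0.54 1.51 0.   1.09 0.03]
world err [ 0.0049  0.0002 -0.0264] rot err [ 0.002 -0.002  0.003]
[0.    0.005 0.025] [0. 0. 0.]
[0.    0.    0.002] [0. 0. 0.]
[0. 0. 0.] [0. 0. 0.]
```

```bash
python3 -m crank '[[0,0.003,0.008,0,0,0,1],[0,0,0.012,0,0,0,1],[0,0,0.012,0,0,0,1],[0,0,0.008,0,0,0,1],[0,0,0.004,0,0,0,1]]';python3 go.py .6535 .0655 .021 90 .025
```

```text
clock: 14.03
tcp_pos: [0.6466, 0.0643, 0.038]
orientation: [-0.002, 0.706, 0.708, -0.001]
wrist_force: [0.6, 0.2, -2.6]
finger_gap: 0.0293
t 14.03 p [0.6466 0.0643 0.038 ] F [ 0.6  0.2 -2.6] gap 0.0293 q [0.03 0.59 1.56 0.   1.   0.03]
world err [ 0.0069  0.0012 -0.017 ] rot err [-0.004 -0.002  0.002]
[0.001 0.007 0.017] [0. 0. 0.]
[0. 0. 0.] [0. 0. 0.]
```

```bash
python3 -m crank '[[0.001,0.005,0.002,0,0,0,1],[0,0.002,0.003,0,0,0,1],[0,0,0.004,0,0,0,1],[0,0,0.003,0,0,0,1],[0,0,0,0,0,0,1]]';python3 go.py .6535 .0655 .021 90 .025
```

```text
clock: 14.45
tcp_pos: [0.6517, 0.0649, 0.0234]
orientation: [-0.003, 0.707, 0.708, -0.002]
wrist_force: [-0.1, -0.1, -2.0]
finger_gap: 0.0294
t 14.45 p [0.6517 0.0649 0.0234] F [-0.1 -0.1 -2. ] gap 0.0294 q [0.03 0.62 1.55 0.   0.98 0.03]
world err [ 0.0018  0.0006 -0.0024] rot err [-0.008 -0.002  0.002]
[0.001 0.002 0.002] [-0.01  0.    0.  ]
[0. 0. 0.] [0. 0. 0.]
```

```bash
python3 -m crank '[[0.001,0.002,0.001,-0.008,0,0,1],[0,0,0.001,0,0,0,1],[0,0,0.001,0,0,0,1],[0,0,0,0,0,0,1],[0,0,0,0,0,0,1]]';python3 go.py .6535 .0655 .0183 90 .025;  python3 - <<'E'
from rig import grab_frame,status
from h import *
f=grab_frame("side")
a=f["pixels"][180:280,235:335,::-1]
cv2.imwrite("pics/c10.png",cv2.resize(a,(600,600)))
E
```

```text
clock: 14.87
tcp_pos: [0.6549, 0.0661, 0.0213]
orientation: [0.001, 0.706, 0.708, 0.002]
wrist_force: [-0.3, 1.0, -2.4]
finger_gap: 0.0293
t 14.87 p [0.6549 0.0661 0.0213] F [-0.3  1.  -2.4] gap 0.0293 q [0.04 0.62 1.56 0.   0.96 0.03]
world err [-0.0014 -0.0006 -0.003 ] rot err [ 0.003 -0.002  0.002]
[-0.001 -0.001  0.003] [0. 0. 0.]
[0. 0. 0.] [0. 0. 0.]
```

View pics/c10.png

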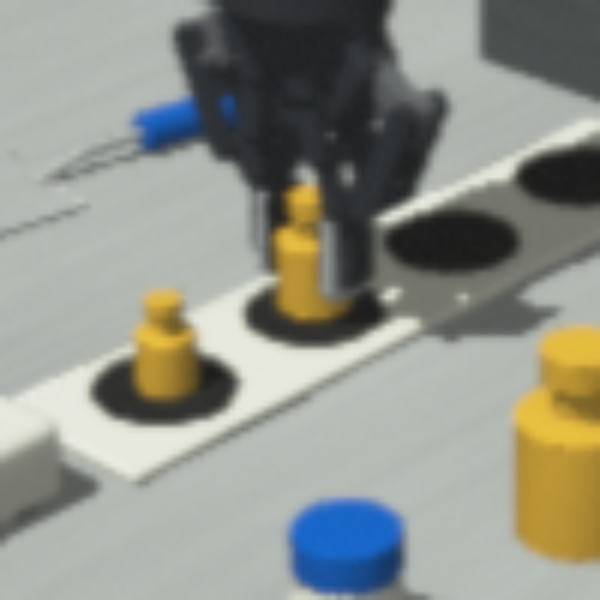

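```bash
python3 -m crank '[[-0.001,-0.001,0.001,0,0,0,1],[0,0,0.001,0,0,0,1],[0,0,0.001,0,0,0,1],[0,0,0,0,0,0,1],[0,0,0,0,0,0,1]]';python3 go.py .6535 .0655 .0183 90 .025
```

```text
clock: 15.33
tcp_pos: [0.6539, 0.0649, 0.0184]
orientation: [0.001, 0.706, 0.708, 0.002]
wrist_force: [-0.0, 0.4, -1.6]
finger_gap: 0.0292
t 15.33 p [0.6539 0.0649 0.0184] F [-0.   0.4 -1.6] gap 0.0292 q [0.03 0.62 1.56 0.   0.95 0.03]
world err [-0.0004  0.0006 -0.0001] rot err [ 0.004 -0.002  0.002]
[0.001 0.    0.   ] [0. 0. 0.]
[0. 0. 0.] [0. 0. 0.]
```

```bash
python3 -m crank '[[0,0,0.001,0,0,0,1],[0,0,0,0,0,0,1],[0,0,0,0,0,0,1],[0,0,0,0,0,0,1],[0,0,0,0,0,0,1]]';python3 go.py .6535 .0655 .0183 90 .025
```

```text
clock: 15.75
tcp_pos: [0.6543, 0.065, 0.0187]
orientation: [0.001, 0.707, 0.708, 0.003]
wrist_force: [0.1, 0.8, -2.0]
finger_gap: 0.0294
t 15.75 p [0.6543 0.065  0.0187] F [ 0.1  0.8 -2. ] gap 0.0294 q [0.03 0.62 1.56 0.   0.95 0.03]
world err [-0.0008  0.0005 -0.0004] rot err [ 0.005 -0.002  0.002]
[ 0.001 -0.001  0.   ] [0.01 0.   0.  ]
[0. 0. 0.] [0. 0. 0.]
```

```bash
python3 -m crank '[[0,0,0.001,0.005,0,0,1],[0,0,0.001,0,0,0,1],[0,0,0,0,0,0,1],[0,0,0,0,0,0,1],[0,0,0,0,0,0,1]]';python3 go.py .6535 .0655 .0183 90 .025
```

```text
clock: 16.17
tcp_pos: [0.6546, 0.065, 0.0185]
orientation: [-0.001, 0.706, 0.708, 0.001]
wrist_force: [0.8, 0.9, -1.6]
finger_gap: 0.0293
t 16.17 p [0.6546 0.065  0.0185] F [ 0.8  0.9 -1.6] gap 0.0293 q [0.03 0.62 1.56 0.   0.96 0.03]
world err [-0.0011  0.0005 -0.0002] rot err [ 0.    -0.002  0.002]
[ 0.001 -0.001  0.   ] [0. 0. 0.]
[0. 0. 0.] [0. 0. 0.]
```

```bash
python3 -m crank '[[0,0,0.001,0,0,0,1],[0,0,0.001,0,0,0,1],[0,0,0.001,0,0,0,1],[0,0,0.001,0,0,0,1],[0,0,0.001,0,0,0,1]]';python3 go.py .6535 .0655 .0183 90 .025
```

```text
clock: 16.58
tcp_pos: [0.6547, 0.065, 0.0182]
orientation: [-0.0, 0.706, 0.708, 0.001]
wrist_force: [-1.5, -0.1, 6.5]
finger_gap: 0.0293
t 16.58 p [0.6547 0.065  0.0182] F [-1.5 -0.1  6.5] gap 0.0293 q [0.03 0.62 1.56 0.   0.96 0.03]
world err [-0.0012  0.0005  0.0001] rot err [ 0.001 -0.002  0.002]
[ 0.001 -0.001  0.   ] [0. 0. 0.]
[0. 0. 0.] [0. 0. 0.]
```

Contact is confirmed, with Fz going from -2 to +6.5 N. Releasing.

```bash
python3 -m crank '[[0,0,0,0,0,0,1],[0,0,0,0,0,0,0.6],[0,0,0,0,0,0,0.5],[0,0,0,0,0,0,0.4],[0,0,0,0,0,0,0.25]]' 20; python3 -m crank '[[0,0,-0.006,0,0,0,0.2],[0,0,-0.02,0,0,0,0],[0,0,-0.03,0,0,0,0],[0,0,-0.03,0,0,0,0],[0,0,-0.02,0,0,0,0]]' 30; python3 - <<'E'
from rig import grab_frame,status
from h import *
f=grab_frame("side")
a=f["pixels"][180:280,235:335,::-1]
cv2.imwrite("pics/c11.png",cv2.resize(a,(600,600)))
E
python3 go.py .4808 .371 .14 90 .035
```

```text
clock: 17.0
tcp_pos: [0.6556, 0.065, 0.0184]
orientation: [0.0, 0.706, 0.708, 0.002]
wrist_force: [0.3, -0.0, -0.2]
finger_gap: 0.062
clock: 17.42
tcp_pos: [0.6505, 0.0646, 0.1215]
orientation: [-0.005, 0.706, 0.708, -0.004]
wrist_force: [0.2, 0.3, -0.2]
finger_gap: 0.0858
t 17.47 p [0.6531 0.0647 0.1256] F [1.5 0.1 2. ] gap 0.0853 q [0.03 0.51 1.46 0.   1.18 0.03]
world err [-0.1723  0.3063  0.0144] rot err [-0.006 -0.001  0.002]
[ 0.031 -0.017 -0.001] [-0.01  0.    0.  ]
[ 0.03  -0.017 -0.001] [0. 0. 0.]
[ 0.03  -0.017 -0.001] [0. 0. 0.]
[ 0.03  -0.017 -0.001] [0. 0. 0.]
[ 0.03  -0.017 -0.001] [0. 0. 0.]
[ 0.03  -0.017 -0.001] [0. 0. 0.]
[ 0.03  -0.017 -0.001] [0. 0. 0.]
[ 0.03  -0.017 -0.001] [0. 0. 0.]
[ 0.03  -0.017 -0.001] [0. 0. 0.]
[ 0.03  -0.017 -0.001] [0. 0. 0.]
```

View pics/c11.png

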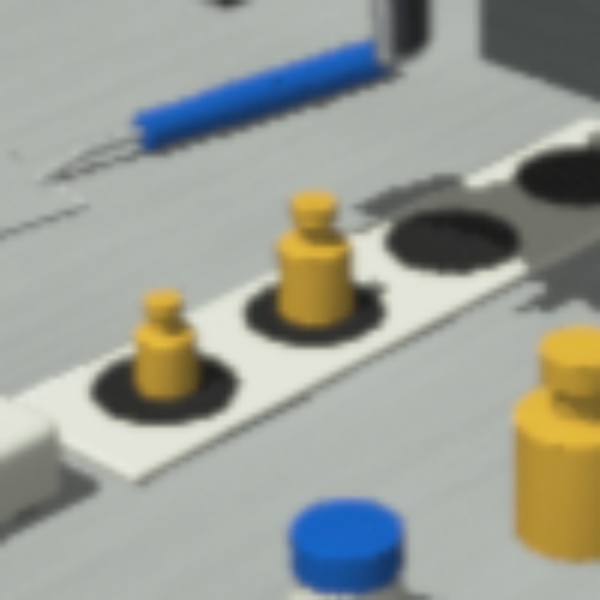

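The 200 g is upright and centred on mark_b. Moving to the 400 g.

```bash
python3 -m crank '[[0.025,-0.013,0,-0.006,0,0,0],[0.033,-0.018,0,0,0,0,0],[0.033,-0.018,0,0,0,0,0],[0.033,-0.018,0,0,0,0,0],[0.033,-0.018,0,0,0,0,0]]';python3 go.py .4808 .371 .14 90 .035;
```

```text
clock: 17.88
tcp_pos: [0.5758, 0.219, 0.1318]
orientation: [0.006, 0.711, 0.703, 0.007]
wrist_force: [0.6, 0.4, -0.8]
finger_gap: 0.0852
t 17.88 p [0.5758 0.219  0.1318] F [ 0.6  0.4 -0.8] gap 0.0852 q [ 0.3   0.44  1.56 -0.01  1.12  0.31]
world err [-0.095   0.152   0.0082] rot err [ 0.018 -0.    -0.011]
[ 0.029 -0.019 -0.002] [ 0.02  0.   -0.01]
[ 0.03  -0.019 -0.002] [0. 0. 0.]
[ 0.03  -0.019 -0.002] [0. 0. 0.]
[ 0.03  -0.019 -0.002] [0. 0. 0.]
[ 0.03  -0.019 -0.002] [0. 0. 0.]
[ 0.004 -0.002  0.   ] [0. 0. 0.]
[0. 0. 0.] [0. 0. 0.]
```

```bash
python3 -m crank '[[0.03,-0.018,0,0.018,0,-0.01,0],[0.03,-0.019,0,0,0,0,0],[0.028,-0.018,0,0,0,0,0],[0.022,-0.014,0,0,0,0,0],[0.01,-0.006,0,0,0,0,0]]';python3 go.py .4808 .371 .09 90 .025;
```

```text
clock: 18.3
tcp_pos: [0.4946, 0.3489, 0.1335]
orientation: [-0.001, 0.706, 0.708, 0.002]
wrist_force: [0.6, 0.7, -0.7]
finger_gap: 0.0853
t 18.3 p [0.4946 0.3489 0.1335] F [ 0.6  0.7 -0.7] gap 0.0853 q [0.54 0.43 1.57 0.   1.13 0.54]
world err [-0.0138  0.0221 -0.0435] rot err [ 0.001 -0.004  0.002]
[ 0.011 -0.007  0.021] [0. 0. 0.]
[ 0.011 -0.007  0.021] [0. 0. 0.]
[0.    0.    0.001] [0. 0. 0.]
[0. 0. 0.] [0. 0. 0.]
```

```bash
python3 -m crank '[[0.01,-0.006,0.006,0,0,0,0],[0.007,-0.004,0.01,0,0,0,0],[0.002,-0.001,0.012,0,0,0,0],[0,0,0.008,0,0,0,0],[0,0,0,0,0,0,0]]';python3 go.py .4808 .371 .015 90 .025;
```

```text
clock: 18.72
tcp_pos: [0.4829, 0.3706, 0.0951]
orientation: [-0.0, 0.705, 0.709, 0.003]
wrist_force: [-0.2, -0.2, -0.6]
finger_gap: 0.0855
t 18.72 p [0.4829 0.3706 0.0951] F [-0.2 -0.2 -0.6] gap 0.0855 q [0.58 0.48 1.61 0.   1.05 0.58]
world err [-0.0021  0.0004 -0.0801] rot err [ 0.004 -0.004  0.006]
[ 0.    -0.001  0.025] [0.   0.   0.01]
[ 0.    -0.001  0.025] [0. 0. 0.]
[ 0.    -0.001  0.025] [0. 0. 0.]
[0.    0.    0.005] [0. 0. 0.]
[0. 0. 0.] [0. 0. 0.]
```

```bash
python3 -m crank '[[0,-0.002,0.006,0.004,-0.004,0.006,0],[0,0,0.01,0,0,0,0],[0,0,0.012,0,0,0,0],[0,0,0.008,0,0,0,0],[0,0,0,0,0,0,0]]';python3 go.py .4808 .371 .015 90 .025;
```

```text
clock: 19.13
tcp_pos: [0.4833, 0.367, 0.055]
orientation: [0.001, 0.709, 0.705, -0.001]
wrist_force: [-0.9, 0.1, -0.6]
finger_gap: 0.0853
t 19.13 p [0.4833 0.367  0.055 ] F [-0.9  0.1 -0.6] gap 0.0853 q [ 0.58  0.53  1.65 -0.    0.97  0.59]
world err [-0.0025  0.004  -0.04  ] rot err [-0.001  0.002 -0.006]
[ 0.003 -0.002  0.025] [ 0.    0.   -0.01]
[ 0.002 -0.001  0.015] [0. 0. 0.]
[0. 0. 0.] [0. 0. 0.]
```

```bash
python3 -m crank '[[0.003,-0.002,0.004,0,0.002,-0.006,0],[0,0,0.01,0,0,0,0],[0,0,0.012,0,0,0,0],[0,0,0.008,0,0,0,0],[0,0,0,0,0,0,0]]';python3 go.py .4808 .371 .015 90 .025; python3 - <<'E'
from rig import grab_frame,status
from h import *
f=grab_frame("side")
a=f["pixels"][240:360,180:300,::-1]
cv2.imwrite("pics/c12.png",cv2.resize(a,(600,600)))
E
```

```text
clock: 19.55
tcp_pos: [0.4827, 0.37, 0.0188]
orientation: [0.0, 0.708, 0.707, 0.001]
wrist_force: [0.3, -0.4, -0.6]
finger_gap: 0.0855
t 19.55 p [0.4827 0.37   0.0188] F [ 0.3 -0.4 -0.6] gap 0.0855 q [0.58 0.57 1.68 0.   0.89 0.59]
world err [-0.0019  0.001  -0.0038] rot err [ 0.001 -0.001 -0.001]
[ 0.001 -0.002  0.004] [0. 0. 0.]
[0. 0. 0.] [0. 0. 0.]
```

View pics/c12.png

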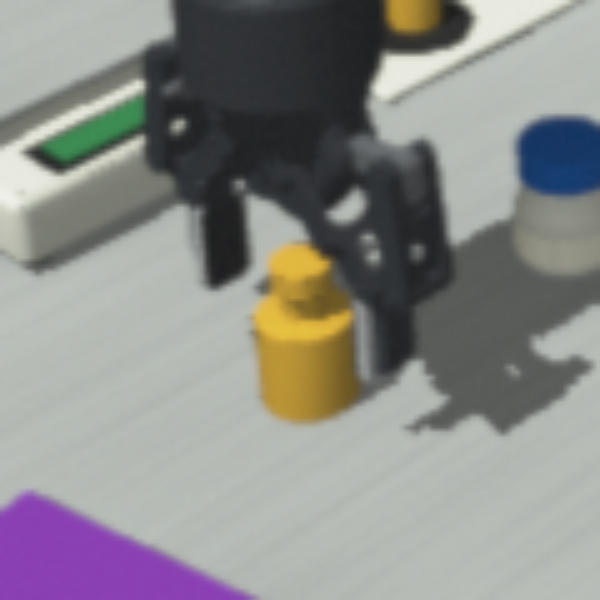

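```bash
python3 -m crank '[[0.001,-0.002,0.003,0,0,0,0],[0,0,0,0,0,0,0.2],[0,0,0,0,0,0,0.35],[0,0,0,0,0,0,0.45],[0,0,0,0,0,0,0.45]]' 40;python3 go.py .4808 .371 .015 90 .025; python3 -m crank '[[0,0,0,0,0,0,0.5],[0,0,0,0,0,0,0.6],[0,0,0,0,0,0,1],[0,0,0,0,0,0,1],[0,0,0,0,0,0,1]]' 50;python3 go.py .4808 .371 .015 90 .025
```

```text
clock: 20.02
tcp_pos: [0.4816, 0.3722, 0.0176]
orientation: [0.0, 0.707, 0.707, 0.002]
wrist_force: [0.0, -0.1, -0.4]
finger_gap: 0.0467
t 20.02 p [0.4816 0.3722 0.0176] F [ 0.  -0.1 -0.4] gap 0.0467 q [0.59 0.57 1.68 0.   0.89 0.59]
world err [-0.0008 -0.0012 -0.0026] rot err [ 0.004 -0.003 -0.001]
[-0.001 -0.001  0.003] [0. 0. 0.]
[0. 0. 0.] [0. 0. 0.]
clock: 20.43
tcp_pos: [0.4816, 0.3725, 0.0185]
orientation: [0.0, 0.707, 0.707, 0.003]
wrist_force: [0.1, -0.8, -0.3]
finger_gap: 0.037
t 20.43 p [0.4816 0.3725 0.0185] F [ 0.1 -0.8 -0.3] gap 0.037 q [0.59 0.57 1.68 0.   0.89 0.59]
world err [-0.0008 -0.0015 -0.0035] rot err [ 0.004 -0.004 -0.001]
[-0.001 -0.001  0.004] [0. 0. 0.]
[0. 0. 0.] [0. 0. 0.]
```

```bash
python3 -m crank '[[0,0,-0.006,0,0,0,1],[0,0,-0.015,0,0,0,1],[0,0,-0.022,0,0,0,1],[0,0,-0.025,0,0,0,1],[0,0,-0.02,0,0,0,1]]' 60;python3 go.py .6535 -.0185 .13 90 .035; python3 - <<'E'
from rig import grab_frame,status
from h import *
f=grab_frame("side")
a=f["pixels"][200:360,160:320,::-1]
cv2.imwrite("pics/c13.png",cv2.resize(a,(600,600)))
E
```

```text
clock: 20.85
tcp_pos: [0.4754, 0.3679, 0.102]
orientation: [-0.002, 0.707, 0.707, -0.007]
wrist_force: [0.6, 0.1, -3.7]
finger_gap: 0.0366
t 20.85 p [0.4754 0.3679 0.102 ] F [ 0.6  0.1 -3.7] gap 0.0366 q [0.59 0.47 1.6  0.   1.08 0.59]
world err [ 0.1781 -0.3864  0.028 ] rot err [-0.012  0.008 -0.001]
[-0.032  0.015 -0.002] [-0.01  0.01  0.  ]
[-0.032  0.015 -0.002] [0. 0. 0.]
[-0.032  0.015 -0.002] [0. 0. 0.]
[-0.032  0.015 -0.002] [0. 0. 0.]
[-0.032  0.015 -0.002] [0. 0. 0.]
[-0.032  0.015 -0.002] [0. 0. 0.]
[-0.032  0.015 -0.002] [0. 0. 0.]
[-0.032  0.015 -0.002] [0. 0. 0.]
[-0.032  0.015 -0.002] [0. 0. 0.]
[-0.032  0.015 -0.002] [0. 0. 0.]
```

View pics/c13.png

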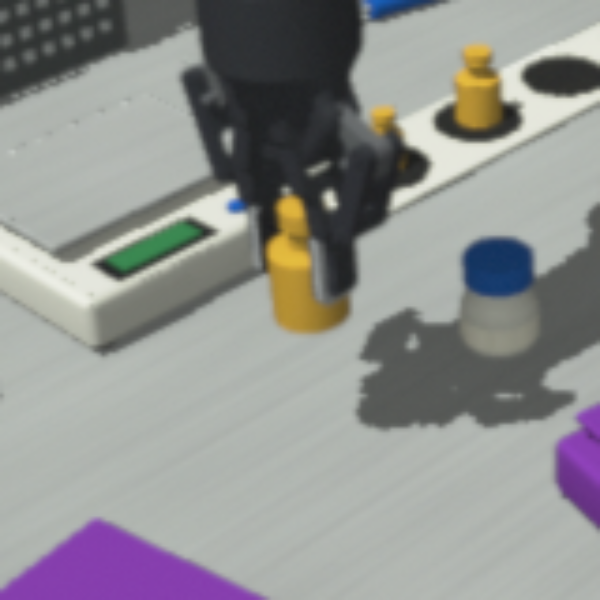

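The 400 g is held (Fz -3.7 N). Carrying it high to mark_c.

```bash
python3 -m crank '[[-0.012,0.002,-0.008,-0.01,0.008,0,1],[-0.022,0.006,-0.006,0,0,0,1],[-0.03,0.01,-0.003,0,0,0,1],[-0.034,0.014,0,0,0,0,1],[-0.034,0.014,0,0,0,0,1]]';python3 -m crank '[[-0.034,0.014,0,0,0,0,1],[-0.034,0.016,0,0,0,0,1],[-0.034,0.016,0,0,0,0,1],[-0.034,0.016,0,0,0,0,1],[-0.034,0.016,0,0,0,0,1]]';python3 go.py .6535 -.0185 .12 90 .03
```

```text
clock: 21.32
tcp_pos: [0.5224, 0.2415, 0.1235]
orientation: [-0.001, 0.704, 0.711, 0.006]
wrist_force: [1.4, 0.0, -3.7]
finger_gap: 0.0367
clock: 21.73
tcp_pos: [0.6003, 0.0642, 0.1182]
orientation: [-0.003, 0.702, 0.712, 0.003]
wrist_force: [1.4, 1.1, -3.3]
finger_gap: 0.0367
t 21.73 p [0.6003 0.0642 0.1182] F [ 1.4  1.1 -3.3] gap 0.0367 q [0.03 0.45 1.59 0.01 1.1  0.01]
world err [ 0.0532 -0.0827  0.0018] rot err [-0.    -0.01   0.013]
[-0.025  0.016 -0.001] [ 0.   -0.01  0.01]
[-0.025  0.016 -0.001] [0. 0. 0.]
[-0.025  0.016 -0.001] [0. 0. 0.]
[-0.007  0.005  0.   ] [0. 0. 0.]
[0. 0. 0.] [0. 0. 0.]
```

```bash
python3 -m crank '[[-0.026,0.017,0,0,-0.01,0.012,1],[-0.021,0.014,0,0,0,0,1],[-0.012,0.009,0,0,0,0,1],[-0.004,0.004,0,0,0,0,1],[0,0,0,0,0,0,1]]';python3 go.py .6535 -.0185 .07 90 .03
```

```text
clock: 22.15
tcp_pos: [0.6469, -0.0112, 0.113]
orientation: [-0.0, 0.71, 0.704, -0.003]
wrist_force: [0.6, -0.4, -4.6]
finger_gap: 0.0367
t 22.15 p [ 0.6469 -0.0112  0.113 ] F [ 0.6 -0.4 -4.6] gap 0.0367 q [-0.08  0.51  1.49 -0.    1.14 -0.07]
world err [ 0.0066 -0.0073 -0.043 ] rot err [-0.004  0.003 -0.009]
[-0.005  0.005  0.029] [ 0.    0.   -0.01]
[-0.002  0.002  0.014] [0. 0. 0.]
[0. 0. 0.] [0. 0. 0.]
```

```bash
python3 -m crank '[[-0.005,0.005,0.008,-0.003,0.003,-0.008,1],[-0.001,0.002,0.012,0,0,0,1],[0,0,0.012,0,0,0,1],[0,0,0.008,0,0,0,1],[0,0,0,0,0,0,1]]';python3 go.py .6535 -.0185 .03 90 .03
```

```text
clock: 22.57
tcp_pos: [0.6503, -0.0113, 0.0679]
orientation: [-0.003, 0.705, 0.709, -0.001]
wrist_force: [-0.6, 0.5, -4.3]
finger_gap: 0.0369
t 22.57 p [ 0.6503 -0.0113  0.0679] F [-0.6  0.5 -4.3] gap 0.0369 q [-0.08  0.56  1.53  0.    1.06 -0.09]
world err [ 0.0032 -0.0072 -0.0379] rot err [-0.006 -0.003  0.005]
[-0.006  0.003  0.029] [-0.01  0.    0.  ]
[-0.002  0.001  0.009] [0. 0. 0.]
[0. 0. 0.] [0. 0. 0.]
```

```bash
python3 -m crank '[[-0.006,0.003,0.004,-0.006,-0.002,0.005,1],[-0.003,0.002,0.006,0,0,0,1],[0,0,0.008,0,0,0,1],[0,0,0.006,0,0,0,1],[0,0,0,0,0,0,1]]';python3 go.py .6535 -.0185 .0265 90 .03
```

```text
clock: 22.98
tcp_pos: [0.6545, -0.0182, 0.0409]
orientation: [-0.001, 0.706, 0.708, 0.0]
wrist_force: [-0.1, 0.4, -4.8]
finger_gap: 0.0367
t 22.98 p [ 0.6545 -0.0182  0.0409] F [-0.1  0.4 -4.8] gap 0.0367 q [-0.09  0.59  1.55  0.    1.   -0.1 ]
world err [-0.001  -0.0003 -0.0144] rot err [-0.001 -0.002  0.003]
[ 0.    -0.001  0.014] [0. 0. 0.]
[0. 0. 0.] [0. 0. 0.]
```

```bash
python3 -m crank '[[0,-0.001,0.002,0,0,0.003,1],[0,0,0.003,0,0,0,1],[0,0,0.003,0,0,0,1],[0,0,0.002,0,0,0,1],[0,0,0,0,0,0,1]]';python3 go.py .6535 -.0185 .0265 90 .03; python3 - <<'E'
from rig import grab_frame,status
from h import *
f=grab_frame("side")
a=f["pixels"][160:280,250:370,::-1]
cv2.imwrite("pics/c14.png",cv2.resize(a,(600,600)))
E
```

```text
clock: 23.4
tcp_pos: [0.6539, -0.0184, 0.0303]
orientation: [-0.001, 0.707, 0.707, 0.001]
wrist_force: [-0.9, -0.2, -4.0]
finger_gap: 0.0368
t 23.4 p [ 0.6539 -0.0184  0.0303] F [-0.9 -0.2 -4. ] gap 0.0368 q [-0.09  0.6   1.56  0.    0.98 -0.09]
world err [-0.0004 -0.0001 -0.0038] rot err [-0.    -0.002 -0.001]
[0.    0.    0.004] [0. 0. 0.]
[0. 0. 0.] [0. 0. 0.]
```

View pics/c14.png

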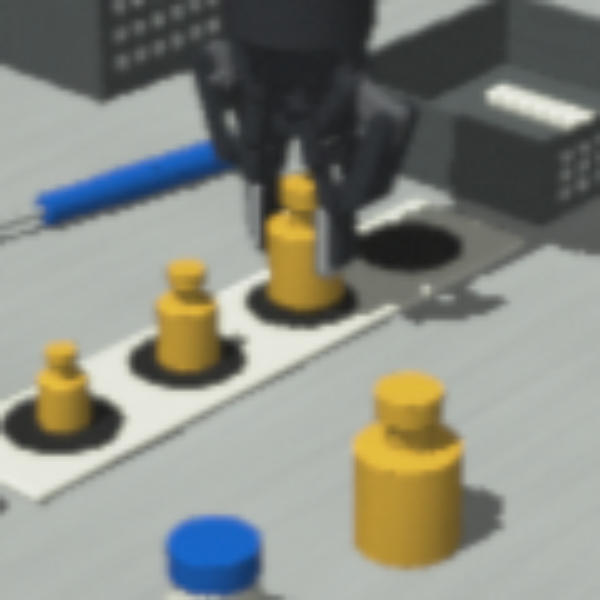

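```bash
python3 -m crank '[[0.001,0,0.001,0,0,0,1],[0,0,0.001,0,0,0,1],[0,0,0.001,0,0,0,1],[0,0,0.001,0,0,0,1],[0,0,0.001,0,0,0,1]]';python3 go.py .6535 -.0175 .0265 90 .03
```

```text
clock: 23.87
tcp_pos: [0.6549, -0.0174, 0.0266]
orientation: [0.0, 0.707, 0.707, 0.001]
wrist_force: [-2.8, 1.0, 6.0]
finger_gap: 0.0369
t 23.87 p [ 0.6549 -0.0174  0.0266] F [-2.8  1.   6. ] gap 0.0369 q [-0.09  0.61  1.56  0.    0.97 -0.09]
world err [-0.0014 -0.0001 -0.0001] rot err [ 0.002 -0.001 -0.001]
[ 0.    -0.001  0.   ] [0. 0. 0.]
[0. 0. 0.] [0. 0. 0.]
```

Contact came at the expected height (Fz +6 N). Releasing.

```bash
python3 -m crank '[[0,0,0,0,0,0,1],[0,0,0,0,0,0,0.5],[0,0,0,0,0,0,0.4],[0,0,0,0,0,0,0.25],[0,0,0,0,0,0,0.15]]' 20; python3 -m crank '[[0,0,-0.006,0,0,0,0.1],[0,0,-0.02,0,0,0,0],[0,0,-0.03,0,0,0,0],[0,0,-0.03,0,0,0,0],[0,0,-0.02,0,0,0,0]]' 30; python3 - <<'E'
from rig import grab_frame,status
from h import *
f=grab_frame("side")
a=f["pixels"][160:280,250:370,::-1]
cv2.imwrite("pics/c15.png",cv2.resize(a,(600,600)))
E
python3 go.py .47 .114 .15 90 .035
```

```text
clock: 24.28
tcp_pos: [0.6573, -0.0176, 0.0288]
orientation: [0.002, 0.707, 0.707, 0.003]
wrist_force: [-0.4, 0.1, 0.7]
finger_gap: 0.0721
clock: 24.7
tcp_pos: [0.6527, -0.0174, 0.134]
orientation: [-0.002, 0.707, 0.707, -0.001]
wrist_force: [0.3, -0.2, 0.3]
finger_gap: 0.0853
t 24.75 p [ 0.6553 -0.0177  0.1382] F [0.7 0.1 2. ] gap 0.0855 q [-0.09  0.49  1.45  0.    1.2  -0.09]
world err [-0.1853  0.1317  0.0118] rot err [ 0.003 -0.001 -0.001]
[ 0.02  -0.029 -0.002] [0. 0. 0.]
[ 0.02  -0.028 -0.002] [0. 0. 0.]
[ 0.02  -0.028 -0.002] [0. 0. 0.]
[ 0.02  -0.028 -0.002] [0. 0. 0.]
[ 0.02  -0.028 -0.002] [0. 0. 0.]
[ 0.02  -0.028 -0.002] [0. 0. 0.]
[ 0.01  -0.014 -0.001] [0. 0. 0.]
[0. 0. 0.] [0. 0. 0.]
```

View pics/c15.png

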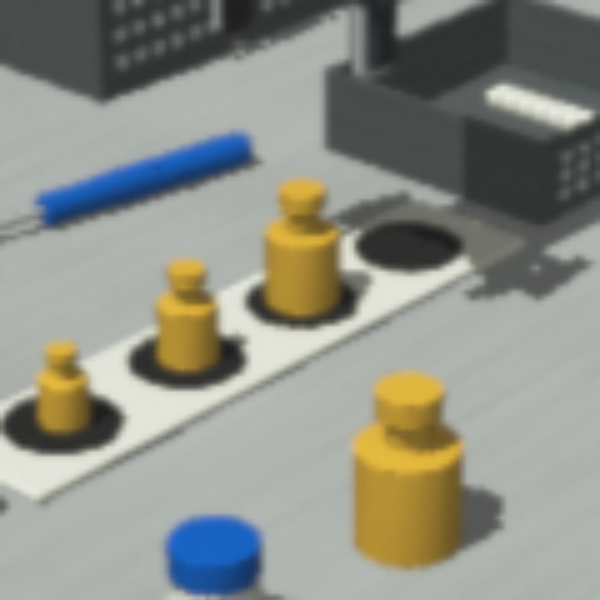

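The 400 g is upright on mark_c. Last one is the 800 g.

```bash
python3 -m crank '[[0.017,-0.024,0,0,0,0,0],[0.021,-0.03,0,0,0,0,0],[0.021,-0.03,0,0,0,0,0],[0.021,-0.03,0,0,0,0,0],[0.018,-0.025,0,0,0,0,0]]';python3 go.py .47 .114 .14 90 .025
```

```text
clock: 25.17
tcp_pos: [0.5245, 0.0787, 0.1435]
orientation: [0.01, 0.71, 0.704, 0.009]
wrist_force: [1.0, 0.1, 0.2]
finger_gap: 0.0857
t 25.17 p [0.5245 0.0787 0.1435] F [1.  0.1 0.2] gap 0.0857 q [ 0.07  0.32  1.74 -0.    1.06  0.08]
world err [-0.0545  0.0353 -0.0035] rot err [ 0.027  0.001 -0.008]
[ 0.013 -0.021  0.001] [ 0.03  0.   -0.01]
[ 0.014 -0.021  0.001] [0. 0. 0.]
[ 0.008 -0.013  0.001] [0. 0. 0.]
[0. 0. 0.] [0. 0. 0.]
```

```bash
python3 -m crank '[[0.013,-0.019,0,0.02,0,-0.008,0],[0.01,-0.016,0,0.007,0,0,0],[0.006,-0.01,0,0,0,0,0],[0.002,-0.003,0,0,0,0,0],[0,0,0,0,0,0,0]]';python3 go.py .47 .114 .1 90 .025
```

```text
clock: 25.58
tcp_pos: [0.467, 0.1142, 0.1451]
orientation: [-0.001, 0.705, 0.709, -0.001]
wrist_force: [-0.9, 0.3, -0.6]
finger_gap: 0.0854
t 25.58 p [0.467  0.1142 0.1451] F [-0.9  0.3 -0.6] gap 0.0854 q [0.15 0.27 1.82 0.   1.06 0.15]
world err [ 0.003  -0.0002 -0.0451] rot err [-0.002 -0.     0.005]
[0.    0.002 0.025] [0. 0. 0.]
[0.    0.001 0.02 ] [0. 0. 0.]
[0. 0. 0.] [0. 0. 0.]
```

```bash
python3 -m crank '[[0,0.002,0.008,0,0,0.004,0],[0,0,0.012,0,0,0,0],[0,0,0.012,0,0,0,0],[0,0,0.008,0,0,0,0],[0,0,0,0,0,0,0]]';python3 go.py .47 .114 .06 90 .025
```

```text
clock: 26.0
tcp_pos: [0.4773, 0.1124, 0.1039]
orientation: [0.003, 0.708, 0.706, 0.003]
wrist_force: [0.3, 0.1, -0.0]
finger_gap: 0.0853
t 26.0 p [0.4773 0.1124 0.1039] F [ 0.3  0.1 -0. ] gap 0.0853 q [ 0.15  0.33  1.86 -0.    0.95  0.15]
world err [-0.0073  0.0016 -0.0439] rot err [ 0.009 -0.    -0.002]
[ 0.001 -0.004  0.025] [0.01 0.   0.  ]
[ 0.001 -0.003  0.019] [0. 0. 0.]
[0. 0. 0.] [0. 0. 0.]
```

```bash
python3 -m crank '[[0.001,-0.006,0.003,0.009,0,-0.002,0],[0,-0.002,0.008,0,0,0,0],[0,-0.001,0.01,0,0,0,0],[0,0,0.006,0,0,0,0],[0,0,0,0,0,0,0]]';python3 go.py .47 .114 .06 90 .025
```

```text
clock: 26.42
tcp_pos: [0.4703, 0.1123, 0.0744]
orientation: [-0.0, 0.708, 0.706, 0.0]
wrist_force: [0.4, 0.1, -0.1]
finger_gap: 0.0857
t 26.42 p [0.4703 0.1123 0.0744] F [ 0.4  0.1 -0.1] gap 0.0857 q [0.15 0.37 1.9  0.   0.88 0.15]
world err [-0.0003  0.0017 -0.0144] rot err [ 0.    -0.    -0.003]
[0.002 0.    0.014] [0. 0. 0.]
[0. 0. 0.] [0. 0. 0.]
```

```bash
python3 -m crank '[[0.001,0,0.006,0,0,-0.002,0],[0,-0.001,0.01,0,0,0,0],[0,-0.001,0.012,0,0,0,0],[0,0,0.01,0,0,0,0],[0,0,0,0,0,0,0]]';python3 go.py .47 .114 .022 90 .025
```

```text
clock: 26.83
tcp_pos: [0.4703, 0.1139, 0.0355]
orientation: [0.001, 0.707, 0.707, 0.002]
wrist_force: [0.6, 0.1, -0.2]
finger_gap: 0.0854
t 26.83 p [0.4703 0.1139 0.0355] F [ 0.6  0.1 -0.2] gap 0.0854 q [0.15 0.43 1.94 0.   0.77 0.15]
world err [-0.0003  0.0001 -0.0135] rot err [ 0.005 -0.001 -0.   ]
[0.    0.    0.013] [0. 0. 0.]
[0. 0. 0.] [0. 0. 0.]
```

```bash
python3 -m crank '[[0,0,0.005,0.004,0,0,0],[0,0,0.005,0,0,0,0.15],[0,0,0,0,0,0,0.25],[0,0,0,0,0,0,0.32],[0,0,0,0,0,0,0.32]]' 60;python3 go.py .47 .114 .024 90 .025;python3 -m crank '[[0,0,0,0,0,0,0.36],[0,0,0,0,0,0,0.45],[0,0,0,0,0,0,1],[0,0,0,0,0,0,1],[0,0,0,0,0,0,1]]' 80;python3 go.py .47 .114 .024 90 .025
```

```text
clock: 27.25
tcp_pos: [0.4717, 0.1143, 0.0255]
orientation: [0.0, 0.707, 0.707, 0.001]
wrist_force: [0.4, -0.4, 0.5]
finger_gap: 0.058
t 27.25 p [0.4717 0.1143 0.0255] F [ 0.4 -0.4  0.5] gap 0.058 q [0.15 0.44 1.95 0.   0.75 0.15]
world err [-0.0017 -0.0003 -0.0015] rot err [ 0.003 -0.001  0.   ]
[ 0.    -0.002  0.002] [0. 0. 0.]
[0. 0. 0.] [0. 0. 0.]
clock: 27.67
tcp_pos: [0.4714, 0.1143, 0.0267]
orientation: [0.001, 0.707, 0.707, 0.002]
wrist_force: [0.5, -0.0, -2.0]
finger_gap: 0.0465
t 27.67 p [0.4714 0.1143 0.0267] F [ 0.5 -0.  -2. ] gap 0.0465 q [0.15 0.44 1.95 0.   0.75 0.15]
world err [-0.0014 -0.0003 -0.0027] rot err [ 0.003 -0.001  0.   ]
[ 0.    -0.001  0.003] [0. 0. 0.]
[0. 0. 0.] [0. 0. 0.]
```

```bash
python3 -m crank '[[0,0,-0.005,0,0,0,1],[0,0,-0.012,0,0,0,1],[0,0,-0.02,0,0,0,1],[0,0,-0.025,0,0,0,1],[0,0,-0.025,0,0,0,1]]' 90;python3 go.py .6535 -.104 .15 90 .03; python3 - <<'E'
from rig import grab_frame,status
from h import *
f=grab_frame("side")
a=f["pixels"][150:300,250:400,::-1]
cv2.imwrite("pics/c16.png",cv2.resize(a,(600,600)))
E
```

```text
clock: 28.08
tcp_pos: [0.4614, 0.1127, 0.1085]
orientation: [-0.007, 0.707, 0.707, -0.009]
wrist_force: [0.4, -0.2, -8.6]
finger_gap: 0.0465
t 28.08 p [0.4614 0.1127 0.1085] F [ 0.4 -0.2 -8.6] gap 0.0465 q [0.15 0.32 1.86 0.   0.99 0.15]
world err [ 0.1921 -0.2167  0.0415] rot err [-0.022  0.002 -0.   ]
[-0.022  0.02  -0.005] [-0.02  0.    0.  ]
[-0.022  0.02  -0.004] [0. 0. 0.]
[-0.022  0.02  -0.004] [0. 0. 0.]
[-0.022  0.02  -0.004] [0. 0. 0.]
[-0.022  0.02  -0.004] [0. 0. 0.]
[-0.022  0.02  -0.004] [0. 0. 0.]
[-0.022  0.02  -0.004] [0. 0. 0.]
[-0.022  0.02  -0.004] [0. 0. 0.]
[-0.022  0.02  -0.004] [0. 0. 0.]
[-0.017  0.015 -0.003] [0. 0. 0.]
```

View pics/c16.png

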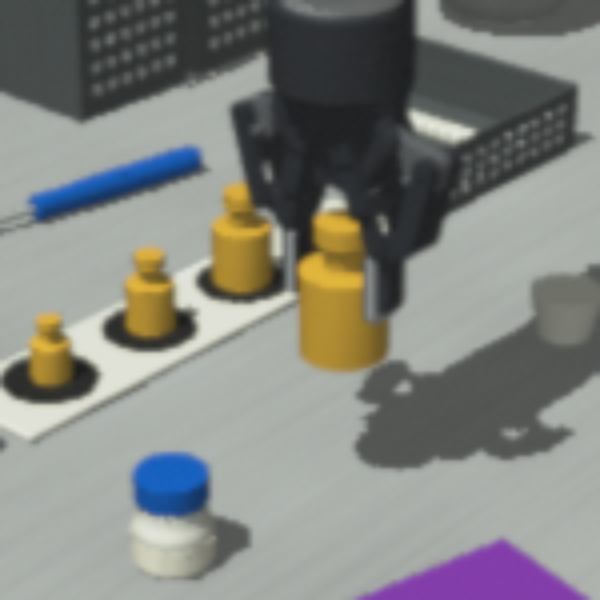

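Held firmly (Fz -8.6 N). Raising it, then moving sideways first, clear of the row.

```bash
python3 -m crank '[[-0.01,0.004,-0.015,-0.01,0,0,1],[-0.02,0.008,-0.012,-0.01,0,0,1],[-0.028,0.012,-0.006,0,0,0,1],[-0.03,0.015,0,0,0,0,1],[-0.03,0.018,0,0,0,0,1]]';python3 go.py .6535 -.104 .15 90 .03
```

```text
clock: 28.55
tcp_pos: [0.5146, -0.002, 0.1446]
orientation: [-0.002, 0.704, 0.71, 0.0]
wrist_force: [0.5, 2.2, -7.8]
finger_gap: 0.046
t 28.55 p [ 0.5146 -0.002   0.1446] F [ 0.5  2.2 -7.8] gap 0.046 q [-0.09  0.31  1.75  0.    1.09 -0.1 ]
world err [ 0.1389 -0.102   0.0054] rot err [-0.003 -0.003  0.009]
[-0.018  0.024 -0.001] [0.   0.   0.01]
[-0.018  0.024 -0.001] [0. 0. 0.]
[-0.018  0.024 -0.001] [0. 0. 0.]
[-0.018  0.024 -0.001] [0. 0. 0.]
[-0.018  0.024 -0.001] [0. 0. 0.]
[-0.013  0.018 -0.001] [0. 0. 0.]
[0. 0. 0.] [0. 0. 0.]
```

```bash
python3 -m crank '[[-0.022,0.022,0,0,-0.003,0.008,1],[-0.02,0.024,0,0,0,0,1],[-0.018,0.024,0,0,0,0,1],[-0.016,0.022,0,0,0,0,1],[-0.01,0.016,0,0,0,0,1]]';python3 go.py .6535 -.104 .12 90 .03
```

```text
clock: 28.97
tcp_pos: [0.6198, -0.0965, 0.1355]
orientation: [-0.006, 0.708, 0.706, -0.006]
wrist_force: [1.3, 0.6, -7.0]
finger_gap: 0.0463
t 28.97 p [ 0.6198 -0.0965  0.1355] F [ 1.3  0.6 -7. ] gap 0.0463 q [-0.22  0.47  1.5  -0.    1.19 -0.21]
world err [ 0.0337 -0.0075 -0.0155] rot err [-0.016  0.    -0.004]
[-0.006  0.027  0.012] [-0.02  0.    0.  ]
[-0.002  0.007  0.003] [0. 0. 0.]
[0. 0. 0.] [0. 0. 0.]
```

```bash
python3 -m crank '[[-0.003,0.013,0.002,-0.01,0,-0.004,1],[-0.001,0.01,0.004,-0.006,0,0,1],[0,0.004,0.008,0,0,0,1],[0,0,0.008,0,0,0,1],[0,0,0,0,0,0,1]]';python3 go.py .6535 -.104 .06 90 .03
```

```text
clock: 29.38
tcp_pos: [0.647, -0.1015, 0.1035]
orientation: [-0.004, 0.708, 0.706, -0.002]
wrist_force: [-1.1, 0.2, -8.4]
finger_gap: 0.0462
t 29.38 p [ 0.647  -0.1015  0.1035] F [-1.1  0.2 -8.4] gap 0.0462 q [-0.22  0.53  1.48  0.    1.14 -0.22]
world err [ 0.0065 -0.0025 -0.0435] rot err [-0.008 -0.002 -0.002]
[-0.002  0.005  0.03 ] [-0.01  0.    0.  ]
[-0.001  0.002  0.014] [0. 0. 0.]
[0. 0. 0.] [0. 0. 0.]
```

```bash
python3 -m crank '[[-0.002,0.005,0.006,-0.008,0,-0.002,1],[0,0.002,0.01,0,0,0,1],[0,0,0.01,0,0,0,1],[0,0,0.006,0,0,0,1],[0,0,0,0,0,0,1]]';python3 go.py .6535 -.104 .038 90 .03
```

```text
clock: 29.8
tcp_pos: [0.6496, -0.0996, 0.0667]
orientation: [-0.004, 0.706, 0.708, -0.0]
wrist_force: [0.1, 0.5, -8.1]
finger_gap: 0.0463
t 29.8 p [ 0.6496 -0.0996  0.0667] F [ 0.1  0.5 -8.1] gap 0.0463 q [-0.22  0.57  1.51  0.    1.07 -0.22]
world err [ 0.0039 -0.0044 -0.0287] rot err [-0.006 -0.004  0.004]
[-0.005  0.004  0.029] [-0.01  0.    0.  ]
[0. 0. 0.] [0. 0. 0.]
```

```bash
python3 -m crank '[[-0.004,0.004,0.003,-0.006,-0.003,0.004,1],[-0.001,0.001,0.005,0,0,0,1],[0,0,0.005,0,0,0,1],[0,0,0.003,0,0,0,1],[0,0,0,0,0,0,1]]';python3 go.py .6535 -.104 .0347 90 .03;python3 - <<'E'
from rig import grab_frame,status
from h import *
f=grab_frame("side")
a=f["pixels"][150:270,260:380,::-1]
cv2.imwrite("pics/c17.png",cv2.resize(a,(600,600)))
E
```

```text
clock: 30.22
tcp_pos: [0.6553, -0.1052, 0.0495]
orientation: [0.0, 0.707, 0.707, 0.001]
wrist_force: [0.3, 0.5, -8.5]
finger_gap: 0.0468
t 30.22 p [ 0.6553 -0.1052  0.0495] F [ 0.3  0.5 -8.5] gap 0.0468 q [-0.22  0.59  1.52  0.    1.03 -0.22]
world err [-0.0018  0.0012 -0.0148] rot err [ 0.002 -0.001 -0.001]
[ 0.001 -0.002  0.015] [0. 0. 0.]
[0. 0. 0.] [0. 0. 0.]
```

View pics/c17.png

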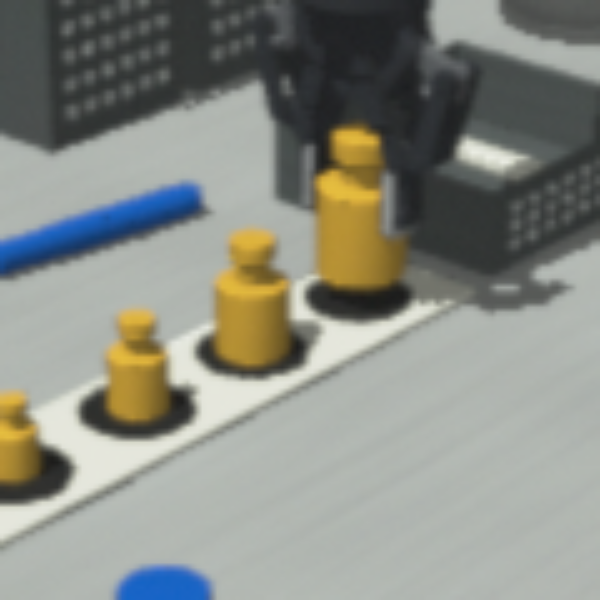

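```bash
python3 -m crank '[[0.001,-0.002,0.002,0,0,0,1],[0,0,0.003,0,0,0,1],[0,0,0.003,0,0,0,1],[0,0,0.002,0,0,0,1],[0,0,0,0,0,0,1]]';python3 go.py .6535 -.104 .0347 90 .03
```

```text
clock: 30.68
tcp_pos: [0.654, -0.1043, 0.04]
orientation: [0.001, 0.707, 0.707, 0.002]
wrist_force: [-0.0, -0.1, -8.5]
finger_gap: 0.0464
t 30.68 p [ 0.654  -0.1043  0.04  ] F [-0.  -0.1 -8.5] gap 0.0464 q [-0.22  0.6   1.53  0.    1.   -0.22]
world err [-0.0005  0.0003 -0.0053] rot err [ 0.004 -0.    -0.001]
[0.    0.    0.005] [0. 0. 0.]
[0. 0. 0.] [0. 0. 0.]
```

```bash
python3 -m crank '[[0,0,0.001,0.003,0,0,1],[0,0,0.001,0,0,0,1],[0,0,0.001,0,0,0,1],[0,0,0.001,0,0,0,1],[0,0,0.001,0,0,0,1]]';python3 go.py .6535 -.104 .0347 90 .03
```

```text
clock: 31.1
tcp_pos: [0.6544, -0.1043, 0.0348]
orientation: [0.001, 0.707, 0.707, 0.001]
wrist_force: [-0.5, -0.8, -7.7]
finger_gap: 0.0462
t 31.1 p [ 0.6544 -0.1043  0.0348] F [-0.5 -0.8 -7.7] gap 0.0462 q [-0.22  0.61  1.53  0.    1.   -0.22]
world err [-0.0009  0.0003 -0.0001] rot err [ 0.002 -0.    -0.001]
[ 0.    -0.001  0.   ] [0. 0. 0.]
[0. 0. 0.] [0. 0. 0.]
```

```bash
python3 -m crank '[[0,0,0.001,0,0,0,1],[0,0,0.001,0,0,0,1],[0,0,0.001,0,0,0,1],[0,0,0.001,0,0,0,1],[0,0,0,0,0,0,1]]';python3 go.py .6535 -.104 .0347 90 .03
```

```text
clock: 31.52
tcp_pos: [0.6545, -0.1043, 0.0348]
orientation: [0.001, 0.707, 0.707, 0.001]
wrist_force: [0.4, 0.1, -7.7]
finger_gap: 0.0463
t 31.52 p [ 0.6545 -0.1043  0.0348] F [ 0.4  0.1 -7.7] gap 0.0463 q [-0.22  0.61  1.54  0.    1.   -0.22]
world err [-0.001   0.0003 -0.0001] rot err [ 0.003  0.    -0.001]
[ 0.    -0.001  0.   ] [0. 0. 0.]
[0. 0. 0.] [0. 0. 0.]
```

```bash
python3 -m crank '[[0,0,0.001,0,0,0,1],[0,0,0.001,0,0,0,1],[0,0,0.001,0,0,0,1],[0,0,0.001,0,0,0,1],[0,0,0.001,0,0,0,1]]';python3 go.py .6535 -.104 .0347 90 .03
```

```text
clock: 31.93
tcp_pos: [0.6545, -0.1044, 0.0347]
orientation: [0.002, 0.707, 0.707, 0.001]
wrist_force: [-3.5, 0.3, 5.6]
finger_gap: 0.0463
t 31.93 p [ 0.6545 -0.1044  0.0347] F [-3.5  0.3  5.6] gap 0.0463 q [-0.22  0.61  1.54  0.    0.99 -0.22]
world err [-0.001   0.0004 -0.    ] rot err [ 0.005  0.001 -0.   ]
[ 0.    -0.001  0.   ] [0.01 0.   0.  ]
[0. 0. 0.] [0. 0. 0.]
```

Contact confirmed at +5.6 N. Releasing, then retreating so that both cameras can see the strip.

```bash
python3 -m crank '[[0,0,0,0,0,0,1],[0,0,0,0,0,0,0.35],[0,0,0,0,0,0,0.25],[0,0,0,0,0,0,0.15],[0,0,0,0,0,0,0]]' 20; python3 -m crank '[[0,0,-0.006,0,0,0,0],[0,0,-0.015,0,0,0,0],[0,0,-0.02,0,0,0,0],[0,0,-0.03,0,0,0,0],[0,0,-0.03,0,0,0,0]]' 30;python3 go.py .4 -.35 .2 90 .035
```

```text
clock: 32.35
tcp_pos: [0.6591, -0.1053, 0.036]
orientation: [0.006, 0.707, 0.707, 0.004]
wrist_force: [-0.8, 1.0, 0.6]
finger_gap: 0.0822
clock: 32.77
tcp_pos: [0.6544, -0.1044, 0.1339]
orientation: [0.001, 0.707, 0.707, 0.001]
wrist_force: [0.4, -0.6, -0.4]
finger_gap: 0.0857
t 32.77 p [ 0.6544 -0.1044  0.1339] F [ 0.4 -0.6 -0.4] gap 0.0857 q [-0.22  0.5   1.44  0.    1.2  -0.22]
world err [-0.2544 -0.2456  0.0661] rot err [ 0.002  0.    -0.001]
[-0.024 -0.025 -0.006] [0. 0. 0.]
[-0.024 -0.025 -0.006] [0. 0. 0.]
[-0.024 -0.025 -0.006] [0. 0. 0.]
[-0.024 -0.025 -0.006] [0. 0. 0.]
[-0.024 -0.025 -0.006] [0. 0. 0.]
[-0.024 -0.025 -0.006] [0. 0. 0.]
[-0.024 -0.025 -0.006] [0. 0. 0.]
[-0.024 -0.025 -0.006] [0. 0. 0.]
[-0.024 -0.025 -0.006] [0. 0. 0.]
[-0.024 -0.025 -0.006] [0. 0. 0.]
```

```bash
python3 -m crank '[[-0.015,-0.015,-0.025,0,0,0,0],[-0.024,-0.025,-0.02,0,0,0,0],[-0.024,-0.025,-0.01,0,0,0,0],[-0.024,-0.025,0,0,0,0,0],[-0.024,-0.025,0,0,0,0,0]]' ; python3 -m crank '[[-0.024,-0.025,0,0,0,0,0],[-0.024,-0.025,0,0,0,0,0],[-0.024,-0.025,0,0,0,0,0],[-0.02,-0.02,0,0,0,0,0],[-0.01,-0.01,0,0,0,0,0]]';  python3 - <<'E'
from rig import grab_frame,status
from h import *
d={n:grab_frame(n) for n in("side","top")}
pickle.dump(d,open("f1.pkl","wb"))
for n in d:
    for s,c in brass(d[n]): print(n,s,c.round(1),cast(d[n],c,.035).round(4))
a=d["side"]["pixels"][160:280,240:360,::-1];b=d["top"]["pixels"][120:240,270:420,::-1]
cv2.imwrite("pics/c18.png",cv2.hconcat([cv2.resize(a,(360,360)),cv2.resize(b,(440,360),interpolation=cv2.INTER_CUBIC)]))
E
```

```text
clock: 33.18
tcp_pos: [0.5491, -0.216, 0.2029]
orientation: [0.013, 0.703, 0.711, 0.008]
wrist_force: [-0.8, -1.3, 0.3]
finger_gap: 0.0857
clock: 33.6
tcp_pos: [0.4396, -0.3267, 0.2068]
orientation: [0.019, 0.704, 0.71, 0.008]
wrist_force: [-0.3, 0.3, 0.6]
finger_gap: 0.0855
side [ 555   36   43   65 2109] [573.7  66.6] [ 0.7626 -2.1942  0.035 ]
side [435 107  28  28 446] [451.9 121.4] [ 0.7613 -0.9271  0.035 ]
side [323 180  19  33 495] [331.7 197.2] [ 0.6636 -0.1154  0.035 ]
side [303 196  15  28 321] [309.7 210.8] [ 0.6523 -0.0156  0.035 ]
side [281 212  13  23 217] [286.9 224.1] [0.6444 0.0758 0.035 ]
side [257 229  11  18 149] [262.  238.5] [0.6376 0.1658 0.035 ]
top [386 172  22  22 351] [396.6 182.4] [ 0.655  -0.1059  0.035 ]
top [354 176  16  17 203] [361.5 183.7] [ 0.6539 -0.0191  0.035 ]
top [322 179  12  13 124] [327.6 185. ] [0.6527 0.0643 0.035 ]
top [289 181   9  11  83] [293.1 186.3] [0.6517 0.149  0.035 ]
```

View pics/c18.png

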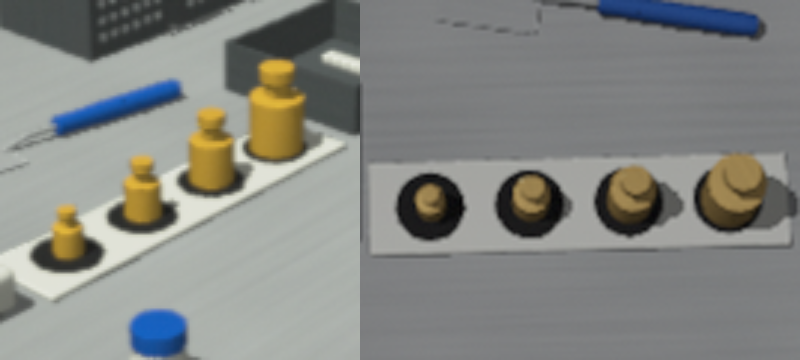

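All four stand upright. A last measurement at each weight's own height:

```bash
python3 - <<'E'
from h import *
d=pickle.load(open("f1.pkl","rb"));d0=pickle.load(open("f0.pkl","rb"))
M={"a":(293.5,188.5),"b":(327.5,187.6),"c":(361.1,186.9),"d":(395,185.9)}
T=[("a",(293.1,186.3),.025,(262,238.5)),("b",(327.6,185),.03,(286.9,224.1)),("c",(361.5,183.7),.036,(309.7,210.8)),("d",(396.6,182.4),.043,(331.7,197.2))]
for m,t,z,s in T:
    k=cast(d0["top"],M[m],.008)
    print(m,"off top mm",((cast(d["top"],t,z)-k)[:2]*1e3).round(1),"tri",((intersect(d["top"],t,d["side"],s)-k)*1e3).round(1))
E
```

```text
a off top mm [0.8 0.4] tri [ 1.8  0.5 13.6]
b off top mm [0.4 0.3] tri [ 1.7  0.5 18.6]
c off top mm [0.2 1.5] tri [ 1.6  1.5 24.5]
d off top mm [-1.2  1.4] tri [-0.3  1.6 33.8]
```

All four are within about 2 mm of their mark centres, and the arm is clear.

```bash
python3 -c "
from rig import ticket
print(ticket.close_job())"
```

```text
the job is handed in; nothing more can be done
None
```

All four check weights stand upright on the strip in the order asked, and the job is handed in at about 34 s of the 120 s. Going away from the scale they are 100 g on mark_a, 200 g on mark_b, 400 g on mark_c and 800 g on mark_d.

- **Placement:** in the last pictures from both cameras, every weight is within about 2.5 mm of its mark's centre. The arm was retracted, touching nothing.
- **Setting down:** the 200, 400 and 800 g showed a clear contact force of about 6 N before I let go. The 100 g showed none; I judged its contact from the height and the picture. Nothing was dropped or tipped.
- **What went wrong:** my first grip on the 100 g weight was too high, so I opened and gripped it again lower before lifting.
- **Disagreement:** the two cameras' readings differed by 2–4 mm in y throughout, so I used their averages for the weights. For mark_c and mark_d, which I measured from above only, I applied the same correction.

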